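# Punch the red-banded bail

### The arm

A 7-joint arm with a two-finger parallel gripper is mounted at the origin on the work surface. World frame = base frame: x ahead of the robot, y to its left, z up, the work surface at z = 0. Lengths are in m, angles in rad, forces in N, time in s.
With the tool pointing down it reaches from about 0.425 to 1.025 m from the base axis. Payload 9.4 kg.
Tool frame: the origin (TCP) lies at the very end of the fingers, on their centre line; the grasp point (between the pads) lies 19 mm behind it; z points along the fingers, x is the direction in which the jaws open and shut, and the axes are right-handed (so a half turn about z gives the same grasp; the last joint's range is limited). The gripper opens to 85 mm and grips with 20 to 120 N. Pads are 22 mm wide; open, the fingers measure 114 mm over their backs; the gripper's body (76 mm by 85 mm) begins 54 mm behind the grasp point. The pads swing forward as they close: fully open they stand 13 mm farther back than shut.
Start: joints at [1.057, 0.599, -0.003, 1.599, 0.002, 0.943, -0.08], TCP at [0.307, -0.657, 0.231] pointing down, gripper open.
Joint ranges: [-2.57, 2.57], [-0.35, 1.97], [-1.29, 1.29], [0.11, 2.56], [-1.05, 4.19], [0.11, 1.86], [-2.63, 2.63]. Speed limits (rad/s): [2.22, 2.22, 3.01, 3.01, 3.14, 3.14, 3.14].

### API

Orientations are given as a 3x3 rotation matrix whose columns are the frame's x, y, z axes.
In Python, from workcell import env, vision gives the robot as it stands. The module is installed in compiled form; this text tells all that it offers.
- The arm moves only by the shell command python3 -m crank 'ROWS' [FORCE]. ROWS is JSON, a list of rows, each a list of 7 numbers: the turn, a rotation vector about the tool's x, y, z in rad, then the shift along the tool's x, y, z in m, then the closure in counts, from 0 (fully open) to 255 (shut). A call has 1 to 8 rows; each row is the pose to reach, as a shift and turn from the pose commanded when the call began, along the tool's axes at that moment; what a row does not reach only later rows make up. A row lasts 1/10 s, in which the tool goes at most 50 mm and 8.59 degrees, less where a joint would pass 70% of its speed; a pose out of reach is approached as far as the arm can. A call with a gripper value outside its range is refused whole. The fingers move at their own pace and stop on an object; FORCE is the grip in N (left out, the last holds). Time passes only in rows, so rows that repeat a pose let the fingers close. It gives the time, the measured TCP pose, the force and the opening at its end, in the units of the state.
- env.observe(): the state, without advancing time (a new reading comes with each control period).
- vision.read_camera(name): name is "scene" or "top" or "wrist"; returns a dict with "image" (420x560x3 uint8, blue, green, red), "range_z" (420x560 float32, m along the optical axis (not along the pixel's ray), 0 where there is no reading), "intrinsics" (3x3 intrinsics, pixels), "R" (3x3) and "t" (3): a world point X has camera coordinates R X + t. Camera axes: x right, y down, z forward; pixel columns grow to the right and rows downward; lengths in m; the calibration is good to about 2 mm. A picture is of the moment at which its call begins.
- env.close_job(): hands the job in, once; it reports no verdict.
The state is a dict: "t": time; "q": joint angles; "joint_velocities": joint speeds; "tau": joint torques, N m; "eef_pos": TCP position; "ee_rot": TCP orientation; "contact_force": force on the tool from outside, world axes, zero at the start; "moment": the same for the moment, N m; "opening": finger opening in m.
Only numpy, scipy, OpenCV 4.12 (cv2) and the standard library are available. Lean on these libraries where they do the work, as an engineer would, in place of code of your own. Each camera call takes 0.05 s, during which the arm holds its last target.

### The job

Take the bail with the red band out of the sloped bin and lay it, without dropping it, lengthwise in the brass vee of the carriage on the blue punch stand. Slide the carriage along until the red band is right under the punch tip, then push the red knob down firmly so that the tip marks the bail inside the band, and let it spring back up. Leave the bail lying there under the raised punch, and leave the other bails, the balls, the whistle and the key where they are.

Things in the scene. Friction and masses are not known exactly. Their poses are not given: they have to be found in the camera images.
- bail_red: The bail to punch, red band: pale wooden bail, 110 mm long, barrel 22 mm diameter by 54 mm, 12 mm spigots at both ends. Origin: middle of the barrel, on its axis; x runs along it to the long spigot (end at +62 mm, short end at -48 mm). Starts in any one of the bin's 3 compartments, along the bin's x, long end up the slope, tilted 12 degrees, origin 34 mm above the table. About 35 g.
- bail_mark (a point): Middle of the red band (12 mm wide, all round the barrel), on the axis of bail_red, 14 mm from its origin towards the long spigot.
- bail_blue: Bystander: the same pale wooden bail, 110 mm long, barrel 22 mm diameter by 54 mm, 12 mm spigots at both ends, with a blue band; in another compartment of the bin. Origin and axes as for bail_red.
- bail_plain: Bystander: the same pale wooden bail, 110 mm long, barrel 22 mm diameter by 54 mm, 12 mm spigots at both ends, without a band; in the remaining compartment. Origin and axes as for bail_red.
- bin: Fixed grey bin, 158 (x) by 290 mm (y). Origin: centre of underside, z up. Floor slopes up 12 degrees to +x, from 12 mm at the front lip (36 mm high) to 44 mm at the back wall (64 mm). 3 compartments at y = -95, 0, 95 mm, 91 mm wide, dividers 16 mm above the floor (open the gripper at most 60 mm). Runners hold each bail along x, axis 11.5 mm off the floor.
- stand: Fixed blue punch stand, base 100 (x, -35 to 65 mm) by 420 (y) by 12 mm. Origin: on the table under the middle of the rail, z up. The carriage runs along y at x = 0; the punch is over x = 0, y = -100 mm. Column at x = 54 mm and arm (32 mm wide, 87 to 121 mm above the table) stand beside and over the punch point: load the bail while the carriage is away from it.
- carriage (a joint): Carriage position along the rail, m: 0 (far from the punch) to 0.22, growing along the stand's -y, towards the punch. Starts between 0 and 0.05; slides with about 1.5 N friction and stays where left. Reads 0.185 with the vee's middle under the punch.
- vee (a point): Middle of the carriage's brass vee, at the height of the axis of a bail lying in it (36.7 mm above the table). Axes as the stand's. The vee runs along y, 100 mm long; its leaves rise at 30 degrees to 9 mm either side, their edges 7.5 mm below the lying bail's axis. Moves with the carriage.
- carriage_grip (a point): Middle of the top of the carriage's black handle, an upright fin 14 mm thick (x), 30 mm long (y), top 75 mm above the table, 53 mm above the carriage plate. 105 mm from the vee's middle, on the side away from the punch (+y). Moves with the carriage.
- punch: Steel spring punch. Origin: its pointed tip, 63 mm above the table when raised (15 mm above a bail in the vee); axes as the stand's. Pushed down it travels up to 22 mm, against a spring of 2 N at the top and 4.5 N where it meets the bail; springs back when let go. Some 10 N on the knob marks the bail.
- punch_knob (a point): Centre of the top face of the punch's red knob (36 mm diameter), 95 mm above the tip, 158 mm above the table when raised.
- ball0: Bystander: red cricket ball, 66 mm diameter, in the grey cradle behind the work. Origin at its centre.
- ball1: Bystander: the second red cricket ball, as ball0.
- whistle: Bystander: white plastic whistle, 60 mm long, 18 mm high, on the table near the robot. Origin: under its round chamber.
- spike_key: Bystander: flat steel spike key, 110 mm long, 6 mm thick, on the table behind the bin. Origin: under its middle.
Things that resemble listed ones, but are neither listed nor needed, are in the scene too. What is shaped like the bail_red but turquoise is not meant.

How it is judged:
On the way, in this order (a step that is already met when the one before it is completed fails the run):
1. the red-banded bail lies in the carriage's vee, let go (x of bail_red in the frame of vee between -0.004 and 0.004 m and z of bail_red in the frame of vee between -0.004 and 0.004 m and y of bail_red in the frame of vee between -0.03 and 0.03 m and angle between the x axis of bail_red and the y axis of vee, either way round below 0.08 rad and contact force between the fingers and bail_red below 0.1 N), for 0.2 s.
2. the carriage has brought the red band under the punch tip (x of bail_red in the frame of vee between -0.004 and 0.004 m and z of bail_red in the frame of vee between -0.004 and 0.004 m and y of bail_red in the frame of vee between -0.03 and 0.03 m and angle between the x axis of bail_red and the y axis of vee, either way round below 0.08 rad and horizontal distance between punch and bail_mark below 0.006 m), for 0.2 s.
3. the punch tip presses on the bail inside the red band (horizontal distance between punch and bail_mark below 0.006 m and contact force between punch and bail_red above 3 N), for 0.1 s.
At the end, for the whole second after the job is handed in: The red-banded bail lies released and at rest in the vee (within 4 mm of its line and lying height, 0.08 rad of its direction, barrel's middle within 30 mm of the vee's), its band's middle within 6 mm horizontally of the punch tip, and the punch back up (tip above 58 mm) (all of step 2 and contact force between the fingers and bail_red below 0.1 N and linear speed of bail_red below 0.02 m/s and height (world z) of punch above 0.058 m); the robot touches nothing.
It fails at once if the punch pressed on the bail outside its red band (contact force between punch and bail_red above 3 N and horizontal distance between punch and bail_mark above 0.007 m).
It fails at once if the red-banded bail was dropped (falling free faster than 0.7 m/s) (linear speed of bail_red above 0.7 m/s and contact force between the fingers and bail_red below 0.1 N).
It fails at once if another bail, a ball, the whistle or the key was moved more than 25 mm (distance of any of bail_blue, bail_plain, ball0, ball1, whistle, spike_key from where it was at the start of the episode above 0.025 m).
It also fails if it takes over 50 s, if anything falls off the work surface, if the arm or the gripper's body presses on something with over 40 N, if the wrist force passes 120 N, or if a joint passes its speed limit or range.

## Working session

There is one attempt and no reset: what is moved stays moved. The work goes in short steps, Python scripts to look and compute and a shell command to move; the robot and the scene stay as the last step left them, time stands still between calls to the robot, and variables do not carry over. Pictures are saved under pics/ and viewed, and the job is handed in when it is done.

```bash
mkdir -p pics
cat > h.py <<'E'
import numpy as np, cv2
from workcell import env, vision
def cam(n,save=None):
    c=vision.read_camera(n)
    if save: cv2.imwrite('pics/'+save,c['image'])
    np.savez(''+n+'.npz',**c)
    return c
def world(c):
    K=np.array(c['intrinsics']);z=c['range_z'];h,w=z.shape
    u,v=np.meshgrid(np.arange(w),np.arange(h))
    P=np.stack([(u-K[0,2])/K[0,0]*z,(v-K[1,2])/K[1,1]*z,z],-1)
    return (P-np.array(c['t']))@np.array(c['R'])
E
python3 - <<'E'
from h import *
s=env.observe();print(s['t'],s['eef_pos'],s['ee_rot'],s['contact_force'],s['opening'])
for n in ['scene','top']:
    c=cam(n,n+'0.png');print(n,-np.array(c['R']).T@np.array(c['t']))
E
```

```text
0.0 [ 0.30648358 -0.65651999  0.2303935 ] [[ 4.23048300e-01 -9.06106780e-01 -7.99288353e-04]
 [-9.06105781e-01 -4.23049028e-01  1.35429686e-03]
 [-1.56527573e-03  1.51306814e-04 -9.99998764e-01]] [-0.62788982 -0.8075813  -0.67382286] 0.0853038229281785
scene [1.09159137 0.52645434 1.05420473]
top [0.31333101 0.0453523  1.38589374]
```

View pics/scene0.png

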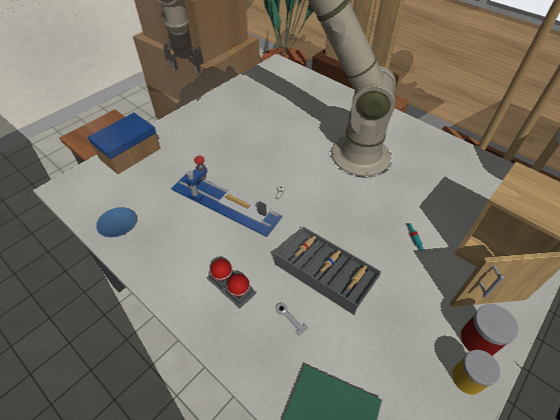

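View pics/top0.png

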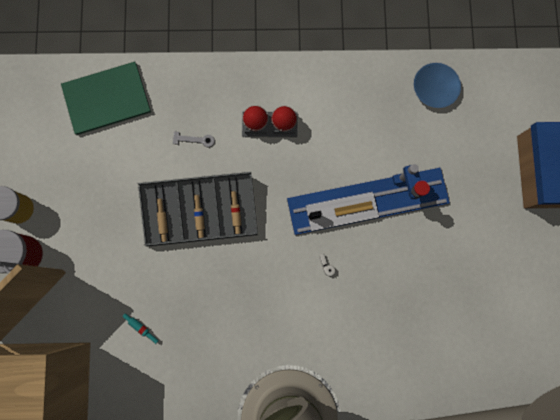

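The top view shows the red-banded bail at about px (236,208), in the bin compartment nearest the stand. The vee is at (353,209), the handle at (316,215) and the knob at (422,188).

Run:
```python
from h import *
c=dict(np.load('top.npz'));im=c['image'];W=world(c)
a=cv2.resize(im[160:260,130:270],None,fx=5.6,fy=5.6,interpolation=cv2.INTER_CUBIC)
cv2.imwrite('pics/z1.png',a)
a=cv2.resize(im[155:245,280:460],None,fx=4.4,fy=4.4,interpolation=cv2.INTER_CUBIC)
cv2.imwrite('pics/z2.png',a)
hsv=cv2.cvtColor(im,cv2.COLOR_BGR2HSV)
red=((hsv[...,0]<8)|(hsv[...,0]>172))&(hsv[...,1]>150)&(hsv[...,2]>60)
n,l,st,ce=cv2.connectedComponentsWithStats(red.astype(np.uint8))
for i in range(1,n):
    if st[i,4]>5:
        p=W[l==i];print('red',ce[i],st[i],np.median(p,0),p[:,2].max())
blue=(hsv[...,0]>105)&(hsv[...,0]<125)&(hsv[...,1]>120)
n,l,st,ce=cv2.connectedComponentsWithStats(blue.astype(np.uint8))
for i in range(1,n):
    if st[i,4]>20: print('blue',ce[i],st[i],np.median(W[l==i],0))
for (u,v) in [(353,209),(316,215),(422,188),(340,211),(366,208)]: print(u,v,W[v,u])
```

```text
red [253.54471545 116.45257453] [243 106  22  23 369] [0.75785384 0.07895145 0.07749933] 1.3858937416097055
red [282.76549865 116.99460916] [272 107  23  22 371] [0.75558426 0.00440741 0.07716431] 1.3858937416097055
red [421.64204545 187.78409091] [414 181  16  15 176] [ 0.5497009  -0.31891679  0.15815477] 0.1641009141954076
red [234.61290323 209.4516129 ] [231 208   8   4  31] [0.52213027 0.13050807 0.04772056] 0.055725186566492044
red [141.80645161 329.4516129 ] [139 326   7   8  31] [0.22571069 0.3661398  0.02240384] 0.02870230668667317
blue [546.80281008 160.74031008] [ 531  122   29   82 2064] [ 0.62581513 -0.64744531  0.11202329]
blue [374.61577351 194.62992922] [ 288  166  161   69 2967] [ 0.56066828 -0.26691059  0.01257307]
blue [197.93333333 213.3       ] [194 212   9   4  30] [0.51365646 0.22491614 0.04643052]
353 209 [ 0.52144607 -0.17476015  0.02778691]
316 215 [ 0.50001763 -0.07354333  0.07763171]
422 188 [ 0.54851437 -0.31797138  0.16252044]
340 211 [ 0.51640416 -0.14047959  0.0297069 ]
366 208 [ 0.52281507 -0.20780107  0.03270794]
```

View pics/z1.png

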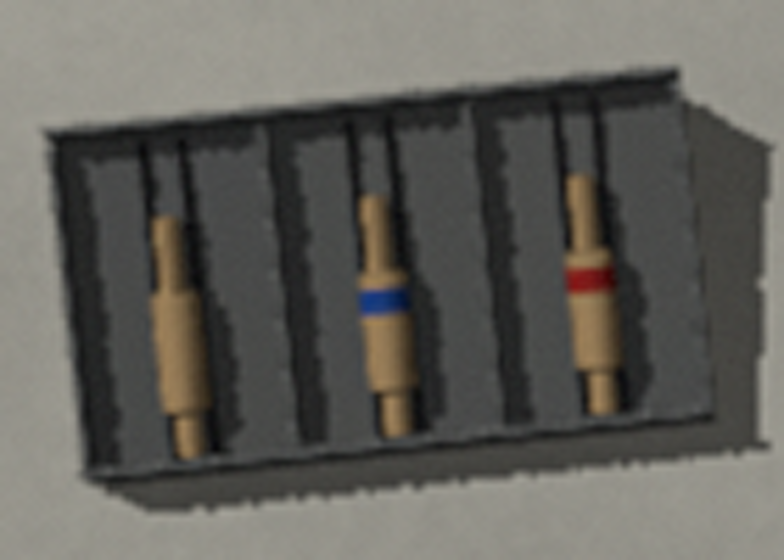

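View pics/z2.png

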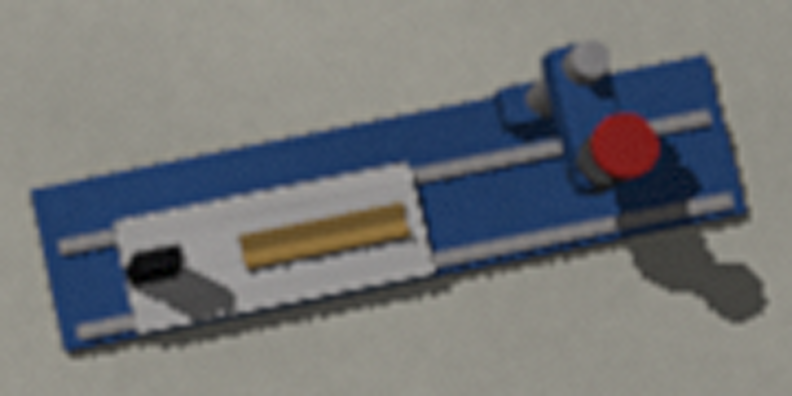

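```bash
cat >> h.py <<'E'
from scipy.spatial.transform import Rotation as Ro
def Rt(yaw_deg,tilt_deg=0,tiltaxis=None):
    # tool down, tool x at world yaw; then tilt about world axis
    a=np.radians(yaw_deg);x=np.array([np.cos(a),np.sin(a),0]);z=np.array([0,0,-1.]);y=np.cross(z,x)
    R=np.stack([x,y,z],1)
    if tilt_deg: R=Ro.from_rotvec(np.radians(tilt_deg)*np.array(tiltaxis)).as_matrix()@R
    return R
def go(p,R):
    s=env.observe();C=np.array(s['ee_rot']);d=C.T@(np.array(p)-s['eef_pos']);r=Ro.from_matrix(C.T@R).as_rotvec()
    print('t',s['t'],'pos',np.round(s['eef_pos'],4),'F',np.round(s['contact_force'],1),'open',round(s['opening'],4))
    print('ROW',np.round(r,4).tolist(),np.round(d,4).tolist())
BY=5.8; by=np.array([-np.sin(np.radians(BY)),np.cos(np.radians(BY)),0])
E
python3 - <<'E'
from h import *
# bin tilt: tool z perpendicular to bail axis: rotate about bin y by -12deg (x axis goes up)
R=Rt(-84.2,-12,by);print(R)
go([0.49,0.13,0.24],R)
E
```

```text
[[ 1.01056297e-01 -9.73140178e-01  2.06847330e-01]
 [-9.94880709e-01 -9.88479746e-02  2.10107856e-02]
 [-7.91230184e-20 -2.07911691e-01 -9.78147601e-01]]
t 0.1 pos [ 0.3065 -0.6566  0.2305] F [-0.6  0.2 -0.7] open 0.0855
ROW [0.2078, 0.0364, 0.3342] [-0.6351, -0.4991, -0.0087]
```

```bash
python3 -m crank '[[0,0,0,-0.04,-0.03,-0.02,100],[0,0,0,-0.1,-0.08,-0.02,100],[0,0,0.05,-0.15,-0.11,-0.02,100],[0,0,0.1,-0.19,-0.14,-0.02,100],[0,0,0.2,-0.23,-0.17,-0.02,100],[0,0,0.3,-0.27,-0.2,-0.02,100],[0,0,0.334,-0.31,-0.23,-0.02,100],[0,0,0.334,-0.34,-0.26,-0.02,100]]' 30
python3 - <<'E'
from h import *
go([0.49,0.13,0.24],Rt(-84.2,-12,by))
E
```

```text
t: 0.9
eef_pos: [0.3892, -0.2675, 0.2512]
ee_rot: [[0.101, -0.995, -0.0], [-0.995, -0.101, 0.0], [-0.0, 0.0, -1.0]]
contact_force: [0.6, 0.1, -0.7]
opening: 0.0523
t 0.9 pos [ 0.3892 -0.2675  0.2512] F [ 0.6  0.1 -0.7] open 0.0523
ROW [0.2099, 0.0001, -0.0001] [-0.3853, -0.1404, 0.0112]
```

```bash
python3 -m crank '[[0.1,0,0,-0.385,-0.14,0.011,100],[0.21,0,0,-0.385,-0.14,0.011,100],[0.21,0,0,-0.385,-0.14,0.011,100],[0.21,0,0,-0.385,-0.14,0.011,100],[0.21,0,0,-0.385,-0.14,0.011,100],[0.21,0,0,-0.385,-0.14,0.011,100],[0.21,0,0,-0.385,-0.14,0.011,100],[0.21,0,0,-0.385,-0.14,0.011,100]]' && python3 -m crank '[[0,0,0,0,0,0,100],[0,0,0,0,0,0,100]]'
python3 - <<'E'
from h import *
go([0.49,0.13,0.24],Rt(-84.2,-12,by))
c=cam('wrist','w1.png');print(-np.array(c['R']).T@np.array(c['t']),np.array(c['R'])[2])
E
```

```text
t: 1.7
eef_pos: [0.487, 0.1203, 0.2405]
ee_rot: [[0.103, -0.973, 0.208], [-0.995, -0.1, 0.021], [0.0, -0.209, -0.978]]
contact_force: [0.4, -0.2, 0.0]
opening: 0.0516
t: 1.9
eef_pos: [0.4866, 0.1197, 0.24]
ee_rot: [[0.106, -0.973, 0.206], [-0.994, -0.104, 0.022], [0.0, -0.207, -0.978]]
contact_force: [-1.0, -1.1, -0.5]
opening: 0.0518
t 1.9 pos [0.4866 0.1197 0.24  ] F [-1.  -1.1 -0.5] open 0.0518
ROW [0.0005, 0.0008, 0.0052] [-0.0099, -0.0044, 0.001]
[0.52530583 0.12375275 0.39422041] [-0.06896012 -0.00918784 -0.99757711]
```

View pics/w1.png

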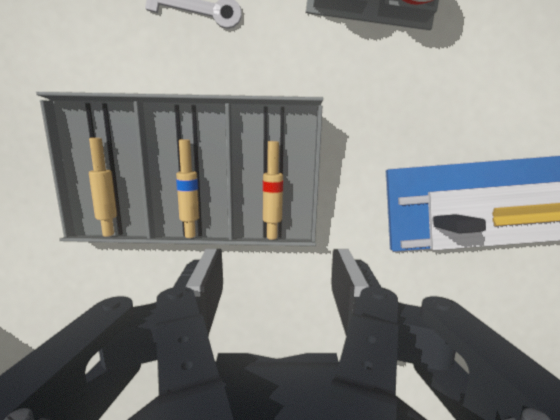

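The wrist view shows the red bail at px (273,197) with its band at (273,186). The jaws are aligned with the bin. Next I measure its axis.

```bash
cat >> h.py <<'E'
def bail(c,box,show=True):
    W=world(c);im=c['image'];hsv=cv2.cvtColor(im,cv2.COLOR_BGR2HSV)
    u0,v0,u1,v1=box;m=np.zeros(hsv.shape[:2],bool);m[v0:v1,u0:u1]=1
    red=m&((hsv[...,0]<7)|(hsv[...,0]>172))&(hsv[...,1]>150)&(hsv[...,2]>70)
    wood=m&(hsv[...,0]>=7)&(hsv[...,0]<25)&(hsv[...,1]>80)&(hsv[...,2]>70)
    wood&=W[...,2]>0.02
    p=W[wood|red];mu=np.median(p,0);q=p[np.linalg.norm(p-mu,axis=1)<0.08]
    r=W[red]
    d=np.linalg.svd(q-q.mean(0),full_matrices=False)[2][0]
    t=(q-q.mean(0))@d
    print('n',len(q),len(r),'centroid',q.mean(0),'dir',d,'yaw',np.degrees(np.arctan2(d[1],d[0]))%180,'extent',t.min(),t.max())
    print('band median',np.median(r,0),'mean',r.mean(0))
    return q,r,d
E
python3 - <<'E'
from h import *
c=dict(np.load('wrist.npz'));bail(c,(240,125,310,240))
W=world(c)
# bin walls: front lip and back wall yaw by edges
im=c['image']
c2=dict(np.load('scene.npz'));print('band px scene');
hsv=cv2.cvtColor(c2['image'],cv2.COLOR_BGR2HSV);red=((hsv[...,0]<7)|(hsv[...,0]>172))&(hsv[...,1]>150)&(hsv[...,2]>60)
m=np.zeros_like(red);m[230:262,285:325]=1
print(np.median(world(c2)[red&m],0),(red&m).sum())
E
```

```text
n 1470 187 centroid [0.5167351  0.12727199 0.04282515] dir [-0.97976646 -0.09075637 -0.17838433] yaw 5.292241510941665 extent -0.05384231604242104 0.0591208297218776
band median [0.52165775 0.12753524 0.04704329] mean [0.52165463 0.12754831 0.04807139]
band px scene
[0.5206351  0.13446704 0.04706341] 16
```

Run:
```python
from h import *
b=np.radians(5.4);R=Rt(-84.6,-12,[-np.sin(b),np.cos(b),0])
g=np.array([.5117,.127,.0262])
go(g-0.06*R[:,2],R);go(g,R)
```

```text
t 1.95 pos [0.4864 0.118  0.2401] F [ 0.4 -0.2  0.1] open 0.052
ROW [0.0008, 0.0013, 0.0094] [-0.0066, 0.0188, 0.1547]
t 1.95 pos [0.4864 0.118  0.2401] F [ 0.4 -0.2  0.1] open 0.052
ROW [0.0008, 0.0013, 0.0094] [-0.0065, 0.0188, 0.2147]
```

```bash
python3 -m crank '[[0.001,0.001,0.009,-0.0066,0.019,0.05,100],[0.001,0.001,0.009,-0.0066,0.019,0.1,100],[0.001,0.001,0.009,-0.0066,0.019,0.15,100],[0.001,0.001,0.009,-0.0066,0.019,0.155,100],[0.001,0.001,0.009,-0.0066,0.019,0.155,100],[0.001,0.001,0.009,-0.0066,0.019,0.155,100]]'
python3 - <<'E'
from h import *
b=np.radians(5.4);R=Rt(-84.6,-12,[-np.sin(b),np.cos(b),0])
g=np.array([.5117,.127,.0262])
go(g,R)
c=cam('wrist','w2.png');go(g,R);c=cam('wrist')
go(g,R)
E
```

```text
t: 2.55
eef_pos: [0.503, 0.1243, 0.0896]
ee_rot: [[0.093, -0.976, 0.196], [-0.996, -0.091, 0.016], [0.002, -0.197, -0.98]]
contact_force: [0.2, -0.3, 0.4]
opening: 0.0519
t 2.55 pos [0.503  0.1243 0.0896] F [ 0.2 -0.3  0.4] open 0.0519
ROW [0.0114, -0.0027, -0.001] [-0.0021, 0.0037, 0.0639]
t 2.6 pos [0.5031 0.1247 0.0905] F [-0.3 -0.7  0. ] open 0.0522
ROW [0.01, -0.0022, -0.0052] [-0.0016, 0.0041, 0.0647]
t 2.65 pos [0.5033 0.1251 0.0911] F [-0.  -0.2 -0.3] open 0.052
ROW [0.0088, -0.0017, -0.006] [-0.0012, 0.0046, 0.0653]
```

View pics/w2.png

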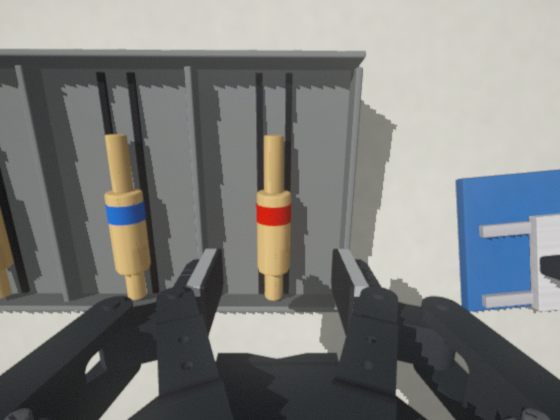

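```bash
python3 - <<'E'
from h import *
c=dict(np.load('wrist.npz'));bail(c,(235,120,315,300))
E
python3 -m crank '[[0.005,0,-0.003,-0.001,0.004,0.03,100],[0.005,0,-0.003,-0.001,0.004,0.05,100],[0.005,0,-0.003,-0.001,0.004,0.058,100],[0.005,0,-0.003,-0.001,0.004,0.058,100],[0.005,0,-0.003,-0.001,0.004,0.058,100]]'
python3 - <<'E'
from h import *
b=np.radians(5.4);R=Rt(-84.6,-12,[-np.sin(b),np.cos(b),0])
g=np.array([.5117,.127,.0262])
go(g,R)
E
```

```text
n 4225 595 centroid [0.51809142 0.12749525 0.04333465] dir [-0.97933588 -0.08878146 -0.18171153] yaw 5.179976053069481 extent -0.052234931681321026 0.06140063648877519
band median [0.52176025 0.12778369 0.04686045] mean [0.5217032  0.12783719 0.04679321]
t: 3.15
eef_pos: [0.5244, 0.1311, 0.0539]
ee_rot: [[0.096, -0.981, 0.167], [-0.995, -0.096, 0.01], [0.007, -0.167, -0.986]]
contact_force: [0.0, 0.0, 0.2]
opening: 0.0522
t 3.15 pos [0.5244 0.1311 0.0539] F [0.  0.  0.2] open 0.0522
ROW [0.0415, -0.0061, 0.0034] [0.0027, 0.0175, 0.0251]
```

```bash
python3 -m crank '[[0,0,0,0,0,0,100],[0,0,0,0,0,0,100]]'
python3 - <<'E'
from h import *
s=env.observe();print(np.round(s['q'],3),np.round(s['joint_velocities'],3))
E
```

```text
t: 3.35
eef_pos: [0.5246, 0.1315, 0.0538]
ee_rot: [[0.097, -0.981, 0.167], [-0.995, -0.097, 0.01], [0.007, -0.167, -0.986]]
contact_force: [0.4, -0.4, -0.4]
opening: 0.052
[-0.358  0.63  -0.036  2.276  0.778  0.107 -2.627] [-0.001  0.005  0.    -0.004  0.004  0.001 -0.001]
```

q6 and q7 have reached their limits in this leaned pose. I'll back off, go vertical, and turn the jaws half a turn. The 12° tilt can be taken out at the vee.

Run:
```python
from h import *
go([0.53,0.13,0.20],Rt(-84.6))
```

```text
t 3.35 pos [0.5246 0.1315 0.0538] F [ 0.4 -0.4 -0.4] open 0.052
ROW [-0.1681, -0.0062, 0.0039] [0.003, -0.0296, -0.1432]
```

```bash
python3 -m crank '[[0,0,0,0,-0.005,-0.03,100],[0,0,0,0,-0.01,-0.07,100],[-0.08,0,0,0,-0.03,-0.11,100],[-0.168,0,0,0,-0.03,-0.143,100],[-0.168,0,0,0,-0.03,-0.143,100],[-0.168,0,0,0,-0.03,-0.143,100]]';  python3 - <<'E'
from h import *
s=env.observe();print(np.round(s['q'],3))
E
python3 -m crank '[[0,0,-0.15,0,0,0,100],[0,0,-0.3,0,0,0,100],[0,0,-0.45,0,0,0,100],[0,0,-0.6,0,0,0,100],[0,0,-0.75,0,0,0,100],[0,0,-0.9,0,0,0,100],[0,0,-0.9,0,0,0,100]]';  python3 - <<'E'
from h import *
s=env.observe();print(np.round(s['q'],3))
go([0.53,0.13,0.2],Rt(95.4))
E
```

```text
t: 3.95
eef_pos: [0.531, 0.1325, 0.1999]
ee_rot: [[0.096, -0.995, 0.002], [-0.995, -0.096, -0.006], [0.006, -0.002, -1.0]]
contact_force: [-0.3, -0.1, -1.1]
opening: 0.0519
[ 0.064  0.484 -0.585  2.015  0.394  0.755 -2.235]
t: 4.65
eef_pos: [0.5291, 0.133, 0.1977]
ee_rot: [[0.842, -0.539, -0.002], [-0.539, -0.842, -0.007], [0.002, 0.007, -1.0]]
contact_force: [-0.1, -0.2, -0.8]
opening: 0.0519
[ 0.221  0.55  -0.831  2.008  0.558  0.83  -1.502]
t 4.65 pos [0.5291 0.133  0.1977] F [-0.1 -0.2 -0.8] open 0.0519
ROW [0.0065, 0.0067, -2.2347] [0.0023, 0.002, -0.0023]
```

```bash
python3 -m crank '[[0,0,-0.15,0,0,0,100],[0,0,-0.3,0,0,0,100],[0,0,-0.45,0,0,0,100],[0,0,-0.6,0,0,0,100],[0,0,-0.75,0,0,0,100],[0,0,-0.9,0,0,0,100],[0,0,-1.05,0,0,0,100],[0,0,-1.2,0,0,0,100]]';  python3 - <<'E'
from h import *
s=env.observe();print(np.round(s['q'],3))
go([0.53,0.13,0.2],Rt(95.4))
E
```

```text
t: 5.45
eef_pos: [0.5295, 0.1332, 0.1982]
ee_rot: [[0.808, 0.589, -0.001], [0.589, -0.808, -0.008], [-0.005, 0.006, -1.0]]
contact_force: [0.7, -0.6, -0.2]
opening: 0.0519
[ 0.388  0.68  -1.146  1.999  0.765  0.986 -0.518]
t 5.45 pos [0.5295 0.1332 0.1982] F [ 0.7 -0.6 -0.2] open 0.0519
ROW [0.0023, 0.0077, -1.0354] [-0.0015, 0.0029, -0.0018]
```

```bash
python3 -m crank '[[0,0,-0.15,0,0,0,100],[0,0,-0.3,0,0,0,100],[0,0,-0.45,0,0,0,100],[0,0,-0.6,0,0,0,100],[0,0,-0.75,0,0,0,100],[0,0,-0.9,0,0,0,100],[0,0,-1.03,0,0,0,100],[0,0,-1.03,0,0,0,100]]';  python3 - <<'E'
from h import *
s=env.observe();print(np.round(s['q'],3))
go([0.53,0.13,0.2],Rt(95.4))
E
```

```text
t: 6.25
eef_pos: [0.5295, 0.1333, 0.1981]
ee_rot: [[-0.086, 0.996, -0.001], [0.996, 0.086, -0.008], [-0.007, -0.002, -1.0]]
contact_force: [0.2, 0.4, 0.1]
opening: 0.0522
[ 0.434  0.746 -1.263  1.996  0.838  1.066  0.43 ]
t 6.25 pos [0.5295 0.1333 0.1981] F [0.2 0.4 0.1] open 0.0522
ROW [-0.0021, 0.0074, -0.0085] [-0.0034, 0.0002, -0.0019]
```

Run:
```python
from h import *
c=cam('wrist','w3.png')
```

```text
(no output)
```

View pics/w3.png

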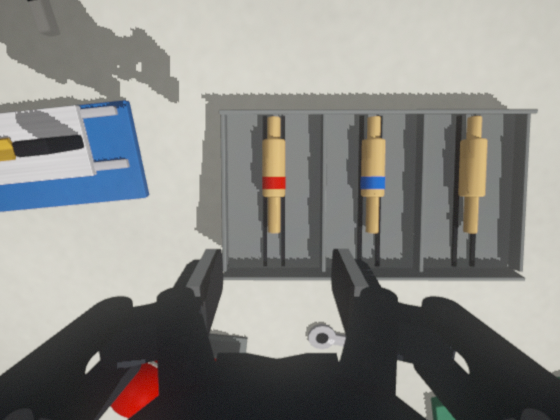

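The view is now turned: the red bail is at px (274,175) with its band at (274,183). I measure it once more from here to average out the calibration.

Run:
```python
from h import *
c=dict(np.load('wrist.npz'));bail(c,(245,112,310,240))
go([.5105,.127,.09],Rt(95.3))
go([.5105,.127,.0265],Rt(95.3))
```

```text
n 2006 264 centroid [0.51333943 0.12726648 0.04229104] dir [0.98034408 0.09367993 0.17363629] yaw 5.458508102347566 extent -0.05321825973889587 0.05953080394229857
band median [0.52146624 0.12795605 0.04702892] mean [0.52129657 0.12792353 0.04766894]
t 6.3 pos [0.5297 0.1333 0.1983] F [ 0.8 -0.1 -1. ] open 0.0519
ROW [-0.0017, 0.0072, -0.0108] [-0.004, -0.0194, 0.1084]
t 6.3 pos [0.5297 0.1333 0.1983] F [ 0.8 -0.1 -1. ] open 0.0519
ROW [-0.0017, 0.0072, -0.0108] [-0.0035, -0.0193, 0.1719]
```

```bash
python3 -m crank '[[-0.002,0.007,-0.011,-0.004,-0.0195,0.04,100],[-0.002,0.007,-0.011,-0.004,-0.0195,0.08,100],[-0.002,0.007,-0.011,-0.004,-0.0195,0.108,100],[-0.002,0.007,-0.011,-0.004,-0.0195,0.108,100],[-0.002,0.007,-0.011,-0.004,-0.0195,0.108,100]]'
python3 - <<'E'
from h import *
go([.5105,.127,.0265],Rt(95.3)); print(np.round(env.observe()['q'],3))
E
```

```text
t: 6.8
eef_pos: [0.511, 0.1274, 0.0915]
ee_rot: [[-0.095, 0.995, 0.001], [0.995, 0.095, 0.001], [0.001, 0.001, -1.0]]
contact_force: [0.7, 0.9, 0.1]
opening: 0.0517
t 6.8 pos [0.511  0.1274 0.0915] F [0.7 0.9 0.1] open 0.0517
ROW [0.0006, -0.0006, 0.0027] [-0.0004, -0.0006, 0.065]
[ 0.36   0.85  -1.129  2.125  1.048  0.901  0.255]
```

```bash
python3 -m crank '[[0,0,0.002,0,-0.0005,0.03,100],[0,0,0.002,0,-0.0005,0.05,100],[0,0,0.002,0,-0.0005,0.06,100],[0,0,0.002,0,-0.0005,0.065,100],[0,0,0.002,0,-0.0005,0.065,100]]'
python3 - <<'E'
from h import *
go([.5105,.127,.0265],Rt(95.3)); print(np.round(env.observe()['q'],3))
cam('wrist','w4.png')
E
```

```text
t: 7.3
eef_pos: [0.5113, 0.127, 0.0268]
ee_rot: [[-0.094, 0.996, 0.002], [0.996, 0.094, 0.001], [0.001, 0.002, -1.0]]
contact_force: [-0.2, 0.2, -0.4]
opening: 0.0521
t 7.3 pos [0.5113 0.127  0.0268] F [-0.2  0.2 -0.4] open 0.0521
ROW [0.0021, -0.0006, 0.0021] [0.0001, -0.0008, 0.0003]
[ 0.304  0.934 -1.035  2.156  1.202  0.834  0.136]
```

View pics/w4.png

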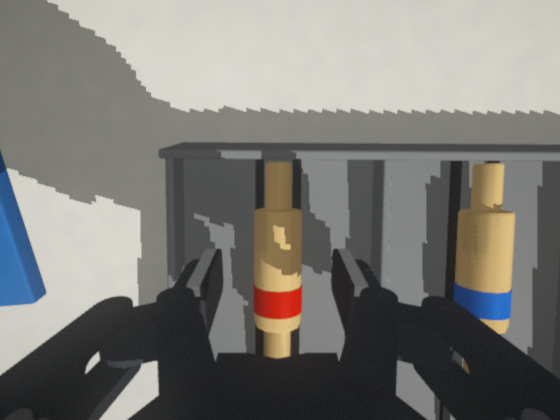

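The red bail is centred between the open pads (barrel rows 205 to 330, pads at rows 250 to 300). Closing now.

```bash
python3 -m crank '[[0,0,0,0,0,0,150],[0,0,0,0,0,0,210],[0,0,0,0,0,0,230],[0,0,0,0,0,0,230],[0,0,0,0,0,0,230],[0,0,0,0,0,0,230]]' 30; python3 -m crank '[[0,0,0,0,0,-0.01,230],[0,0,0,0,0,-0.03,230],[0,0,0,0,0,-0.05,230],[0,0,0,0,0,-0.05,230]]';python3 - <<'E'
from h import *
cam('wrist','w5.png')
E
```

```text
t: 7.95
eef_pos: [0.5112, 0.1273, 0.0269]
ee_rot: [[-0.095, 0.995, 0.002], [0.995, 0.095, 0.001], [0.001, 0.003, -1.0]]
contact_force: [0.3, 0.7, 6.2]
opening: 0.0207
t: 8.35
eef_pos: [0.5116, 0.127, 0.0786]
ee_rot: [[-0.095, 0.995, 0.004], [0.995, 0.095, 0.001], [0.0, 0.004, -1.0]]
contact_force: [-0.6, 0.2, -1.4]
opening: 0.0207
```

View pics/w5.png

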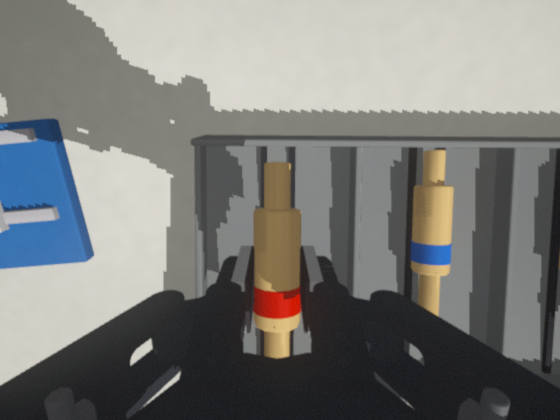

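The bail is held. Before moving I work out the stand geometry from the first top picture.

Run:
```python
from h import *
c=cam('top','top1.png')
W=world(c);im=c['image'];hsv=cv2.cvtColor(im,cv2.COLOR_BGR2HSV)
m=np.zeros(hsv.shape[:2],bool);m[160:245,285:455]=1
def rep(n,k):
    p=W[k];mu=np.median(p,0);q=p[np.linalg.norm(p-mu,axis=1)<.3];d=np.linalg.svd((q-q.mean(0))[:,:2],full_matrices=False)[2][0]
    t=(q-q.mean(0))[:,:2]@d
    print(n,len(q),np.round(q.mean(0),4),np.round(mu,4),'dir',np.degrees(np.arctan2(d[1],d[0]))%180,t.min(),t.max(),'mid',q.mean(0)[:2]+d*(t.min()+t.max())/2)
rep('brass',m&(hsv[...,0]>10)&(hsv[...,0]<28)&(hsv[...,1]>110))
rep('handle',m&(hsv[...,2]<45)&(W[...,2]>0.06)&(W[...,2]<0.09))
rep('knob',m&((hsv[...,0]<7)|(hsv[...,0]>172))&(hsv[...,1]>150))
b=m&(hsv[...,0]>105)&(hsv[...,0]<125)&(hsv[...,1]>100)&(W[...,2]<.02)&(W[...,2]>.005)
pts=W[b][:,:2].astype(np.float32);pts=pts[(abs(pts-np.median(pts,0))<.3).all(1)]
r=cv2.minAreaRect(pts*1000);print(r)
print(cv2.boxPoints(r))
```

```text
brass 72 [ 0.5131 -0.1457  0.0285] [ 0.512  -0.1379  0.0286] dir 98.15965798922056 -0.08776171059978809 0.03873803805489735 mid [ 0.50961764 -0.12143629]
handle 63 [ 0.5015 -0.0715  0.0742] [ 0.5008 -0.0715  0.0754] dir 104.8439046926574 -0.013715255840333921 0.013098047259593591 mid [ 0.50158403 -0.07175129]
knob 1 [ 0.4941 -0.0617  0.067 ] [ 0.4941 -0.0617  0.067 ] dir 0.0 0.0 0.0 mid [ 0.4940988  -0.06170439]
((487.5746765136719, -128.8770751953125), (237.18914794921875, 60.576934814453125), 88.07025909423828)
[[ 453.3098   -246.38446 ]
 [ 513.8524   -248.42432 ]
 [ 521.83954   -11.36969 ]
 [ 461.29694    -9.329834]]
```

View pics/top1.png

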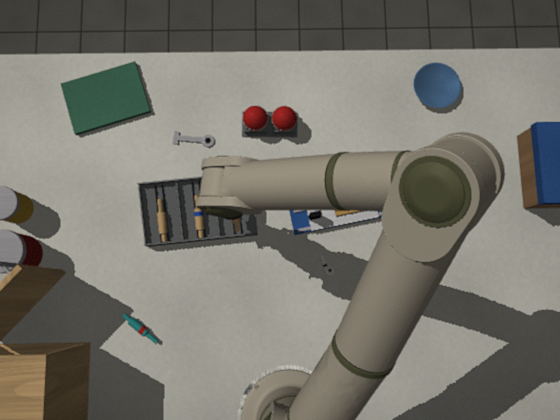

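Run:
```python
from h import *
c=dict(np.load('top.npz'));W=world(c);print('elbow top',W[190,435],W[180,350],W[220,420],W[240,400])
K=c['intrinsics'];R=c['R'];t=c['t'];C=-R.T@t
im=cv2.imread('pics/top0.png');hsv=cv2.cvtColor(im,cv2.COLOR_BGR2HSV)
def px(u,v,z):
    d=R.T@np.array([(u-K[0,2])/K[0,0],(v-K[1,2])/K[1,1],1]);return C+d*(z-C[2])/d[2]
m=np.zeros(hsv.shape[:2],bool);m[160:245,285:455]=1
def rep(n,k,z):
    v,u=np.nonzero(k);p=np.array([px(a,b,z) for a,b in zip(u,v)])[:,:2].astype(np.float32)
    r=cv2.minAreaRect(p*1000);print(n,len(p),p.mean(0),r)
brass=m&(hsv[...,0]>10)&(hsv[...,0]<28)&(hsv[...,1]>110);rep('brass',brass,.0285)
knob=m&((hsv[...,0]<7)|(hsv[...,0]>172))&(hsv[...,1]>150);rep('knob',knob,.158)
h=m&(hsv[...,2]<40);n,l,st,ce=cv2.connectedComponentsWithStats(h.astype(np.uint8))
for i in range(1,n):
    if st[i,4]>20: print(st[i],ce[i],px(*ce[i],.075))
# base left corners etc from z2: scale 4.4, origin (280,155)
for (a,b) in [(33,190),(710,57),(748,215),(68,352)]:
    print('corner',px(280+(a+.5)/4.4-.5,155+(b+.5)/4.4-.5,.012)[:2])
for (a,b) in [(120,220),(408,165),(433,270),(137,332)]:
    print('plate',px(280+(a+.5)/4.4-.5,155+(b+.5)/4.4-.5,.022)[:2])
```

```text
elbow top [ 0.43186142 -0.15763588  0.75526906] [ 0.470575   -0.07337492  0.63696289] [ 0.40074983 -0.14909548  0.71394492] [ 0.37846176 -0.13014196  0.68115819]
brass 274 [ 0.52312684 -0.17554802] ((518.2257080078125, -147.91795349121094), (19.004587173461914, 153.92391967773438), 10.509599685668945)
knob 178 [ 0.5497309 -0.3184538] ((549.4553833007812, -318.09979248046875), (34.771724700927734, 32.92280578613281), 42.28322982788086)
[309 211  12   9  72] [314.76388889 215.09722222] [ 0.50019357 -0.07068029  0.075     ]
corner [ 0.55629159 -0.00465691]
corner [ 0.63219317 -0.41681172]
corner [ 0.53483863 -0.43322916]
corner [ 0.45858205 -0.02344112]
plate [ 0.53569773 -0.05557007]
plate [ 0.56641306 -0.22832228]
plate [ 0.50297803 -0.24026828]
plate [ 0.46872903 -0.06385368]
```

```bash
cat >> h.py <<'E'
SY=10.5
sx=np.array([np.cos(np.radians(SY)),np.sin(np.radians(SY)),0]);sy=np.array([-sx[1],sx[0],0]);zz=np.array([0,0,1.])
E
python3 - <<'E'
from h import *
go([0.50,-0.02,0.25],Rt(52))
E
```

```text
t 8.45 pos [0.511  0.1262 0.0765] F [-0.2 -0.6 -0.9] open 0.0207
ROW [0.0022, -0.0005, 0.7579] [-0.1446, -0.0244, -0.1735]
```

```bash
python3 -m crank '[[0,0,0,0,0,-0.03,230],[0,0,0,0,0,-0.07,230],[0,0,0,-0.02,0,-0.11,230],[0,0,0.1,-0.05,-0.01,-0.145,230],[0,0,0.22,-0.085,-0.015,-0.165,230],[0,0,0.35,-0.12,-0.02,-0.174,230],[0,0,0.48,-0.145,-0.024,-0.174,230],[0,0,0.6,-0.145,-0.024,-0.174,230]]';python3 - <<'E'
from h import *
print(np.round(env.observe()['q'],3))
go([0.51,-0.12,0.25],Rt(10.5))
E
```

```text
t: 9.25
eef_pos: [0.4997, -0.0247, 0.249]
ee_rot: [[0.493, 0.87, -0.001], [0.87, -0.493, -0.002], [-0.002, 0.0, -1.0]]
contact_force: [0.3, -0.2, -1.3]
opening: 0.0203
[ 0.751  0.541 -1.174  2.04   0.614  0.972  0.311]
t 9.25 pos [ 0.4997 -0.0247  0.249 ] F [ 0.3 -0.2 -1.3] open 0.0203
ROW [0.0009, 0.0018, 0.8715] [-0.0778, 0.0559, -0.0009]
```

```bash
python3 -m crank '[[0,0,0.13,-0.01,0.01,0,230],[0,0,0.26,-0.02,0.02,0,230],[0,0,0.39,-0.035,0.025,0,230],[0,0,0.52,-0.05,0.035,0,230],[0,0,0.65,-0.06,0.045,0,230],[0,0,0.78,-0.07,0.05,0,230],[0,0,0.87,-0.078,0.056,0,230],[0,0,0.87,-0.078,0.056,0,230]]';python3 - <<'E'
from h import *
print(np.round(env.observe()['q'],3))
go([0.51,-0.12,0.25],Rt(10.5))
c=cam('wrist','w6.png')
c=cam('top','top2.png')
E
```

```text
t: 10.05
eef_pos: [0.5113, -0.1169, 0.2493]
ee_rot: [[0.981, 0.191, -0.0], [0.191, -0.981, -0.0], [-0.0, 0.0, -1.0]]
contact_force: [0.1, 0.2, -0.9]
opening: 0.0207
[ 0.78   0.475 -0.929  1.998  0.485  0.905 -0.214]
t 10.05 pos [ 0.5113 -0.1169  0.2493] F [ 0.1  0.2 -0.9] open 0.0207
ROW [0.0003, 0.0003, 0.0094] [-0.0019, 0.0028, -0.0007]
```

View pics/w6.png

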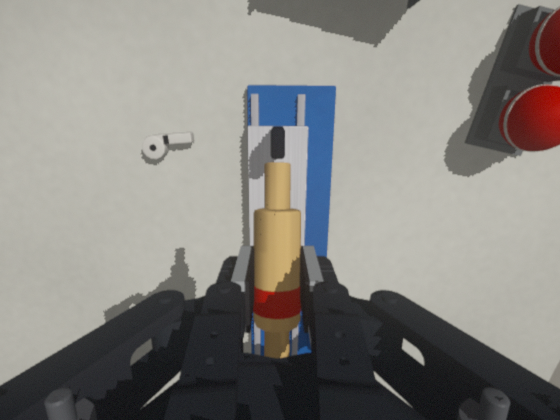

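The bail hangs in the jaws with its long end towards the punch. The handle is at px (278,142), the stand's far edge at row 86, and the rails at columns 254 and 300. I locate these now.

Run:
```python
from h import *
c=dict(np.load('wrist.npz'));W=world(c);im=c['image'];hsv=cv2.cvtColor(im,cv2.COLOR_BGR2HSV)
O=np.array([0.5307,-0.2222,0])
def S(p): p=np.asarray(p)-O; return np.stack([p@sx,p@sy,p[...,2]],-1)
blue=(hsv[...,0]>100)&(hsv[...,0]<125)&(hsv[...,1]>120)
blue[:80]=0;blue[260:]=0;blue[:,:240]=0;blue[:,345:]=0
ok=blue&(abs(W[...,2]-.012)<.01)
s=S(W[ok]);print('blue x',s[:,0].min(),s[:,0].max(),'y max',s[:,1].max(), 'z',np.median(s[:,2]))
# right edge line
for v in (95,120,160,200,240):
    u=np.nonzero(blue[v])[0]; print(v,u.min(),u.max(),np.round(S(W[v,u.min()+1]),4),np.round(S(W[v,u.max()-1]),4))
h=(hsv[...,2]<45)&(abs(W[...,2]-.075)<.006);h[:115]=0;h[165:]=0;h[:,:260]=0;h[:,300:]=0
s=S(W[h]);print('handle',len(s),s.mean(0),s.min(0),s.max(0))
wh=(hsv[...,1]<40)&(hsv[...,2]>130)&(abs(W[...,2]-.022)<.005);wh[:110]=0;wh[200:]=0;wh[:,:240]=0;wh[:,315:]=0
s=S(W[wh]);print('plate',len(s),np.percentile(s,1,0),np.percentile(s,99,0))
q,r,d=bail(c,(235,155,315,360))
s=env.observe();print(np.array(s['ee_rot']).T@(np.median(r,0)-s['eef_pos']))
```

```text
blue x -0.033438386936015564 0.06468159800444745 y max 0.20709931047895416 z 0.012124621026348193
95 248 334 [-0.0319  0.1966  0.0107] [0.0626 0.1976 0.0108]
120 248 333 [-0.0322  0.1694  0.0112] [0.0628 0.1704 0.0125]
160 308 331 [0.0383 0.1245 0.0122] [0.0632 0.1247 0.0119]
200 307 328 [0.0388 0.0757 0.013 ] [0.0623 0.0756 0.0116]
240 305 326 [0.0383 0.023  0.0125] [0.0624 0.0234 0.0128]<stdin>:13: RuntimeWarning: Mean of empty slice.
  ret = um.true_divide(
Traceback (most recent call last):
ValueError: zero-size array to reduction operation minimum which has no identity
```

View pics/top2.png

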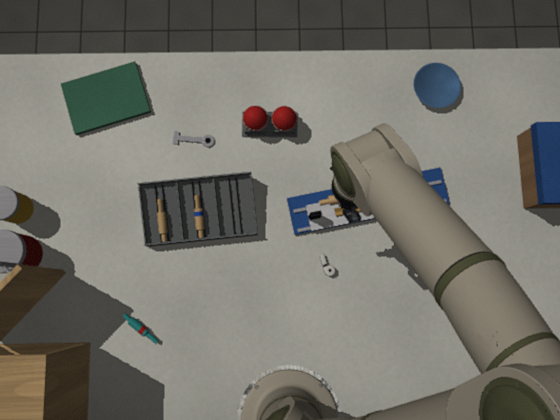

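```bash
cat >> h.py <<'E'
O=np.array([0.5307,-0.2222,0])
def S(p): p=np.asarray(p)-O; return np.stack([p@sx,p@sy,p[...,2]],-1)
def Wd(x,y,z): return O+x*sx+y*sy+z*zz
E
python3 - <<'E'
from h import *
c=dict(np.load('wrist.npz'));W=world(c);im=c['image'];hsv=cv2.cvtColor(im,cv2.COLOR_BGR2HSV)
print([(v,np.round(S(W[v,278]),4).tolist(),im[v,278].tolist()) for v in range(120,168,4)])
wh=(hsv[...,1]<40)&(hsv[...,2]>110)&(abs(W[...,2]-.022)<.005);wh[:110]=0;wh[200:]=0;wh[:,:240]=0;wh[:,315:]=0
s=S(W[wh]);print('plate',len(s),np.percentile(s,[1,99],0))
q,r,d=bail(c,(235,155,315,360))
s=env.observe();print(np.array(s['ee_rot']).T@(np.median(r,0)-s['eef_pos']))
E
```

```text
[(120, [0.0011, 0.1698, 0.0117], [157, 101, 56]), (124, [0.0011, 0.1653, 0.012], [155, 101, 57]), (128, [0.001, 0.1634, 0.0743], [51, 46, 47]), (132, [0.001, 0.1597, 0.0744], [56, 53, 52]), (136, [0.001, 0.1559, 0.0748], [57, 54, 52]), (140, [0.0011, 0.1521, 0.075], [56, 51, 53]), (144, [0.0011, 0.1482, 0.0734], [56, 53, 53]), (148, [0.0012, 0.1444, 0.0743], [56, 52, 53]), (152, [0.0012, 0.1406, 0.0753], [54, 51, 52]), (156, [0.0013, 0.1366, 0.0744], [53, 52, 51]), (160, [0.0015, 0.1255, 0.0226], [185, 185, 186]), (164, [0.0005, 0.1554, 0.2519], [112, 167, 196])]
plate 2855 [[-0.03314596  0.07940196  0.01724391]
 [ 0.03389445  0.17527482  0.02391915]]
n 7264 1207 centroid [ 0.51039924 -0.11008856  0.26377342] dir [ 0.18203352 -0.95568061  0.23138358] yaw 100.78424662202877 extent -0.043991494884482896 0.045354846952934784
band median [ 0.51349042 -0.12699344  0.26922364] mean [ 0.51351617 -0.12660549  0.26940493]
[-0.00028926  0.01198978 -0.01963483]
```

```bash
cat >> h.py <<'E'
RP=Rt(SY,12.5,sx)
E
python3 - <<'E'
from h import *
for z in (.11,.0387):
    go(Wd(0.0003,.046,z)+.0065*RP[:,2],RP)
E
```

```text
t 10.15 pos [ 0.5114 -0.1152  0.2496] F [-0.9  0.2 -0.9] open 0.0206
ROW [0.2177, 0.0012, 0.0154] [-0.0013, 0.0614, 0.1459]
t 10.15 pos [ 0.5114 -0.1152  0.2496] F [-0.9  0.2 -0.9] open 0.0206
ROW [0.2177, 0.0012, 0.0154] [-0.0013, 0.0614, 0.2172]
```

```bash
python3 -m crank '[[0.06,0.001,0.015,0,0.03,0.02,230],[0.14,0.001,0.015,-0.001,0.061,0.04,230],[0.218,0.001,0.015,-0.001,0.061,0.08,230],[0.218,0.001,0.015,-0.001,0.061,0.12,230],[0.218,0.001,0.015,-0.001,0.061,0.146,230],[0.218,0.001,0.015,-0.001,0.061,0.146,230],[0.218,0.001,0.015,-0.001,0.061,0.146,230]]';python3 - <<'E'
from h import *
print(np.round(env.observe()['q'],3))
c=cam('wrist','w7.png');c=cam('scene','s7.png')
cv2.imwrite('pics/s7z.png',cv2.resize(c['image'][140:260,150:330],None,fx=4.4,fy=4.4,interpolation=cv2.INTER_CUBIC))
go(Wd(0.0003,.046,.0387)+.0065*RP[:,2],RP)
E
```

```text
t: 10.85
eef_pos: [0.5231, -0.1743, 0.1045]
ee_rot: [[0.983, 0.178, -0.039], [0.183, -0.96, 0.214], [0.001, -0.218, -0.976]]
contact_force: [0.1, -0.2, 0.2]
opening: 0.0207
[ 0.884  0.768 -0.862  1.989  0.527  0.747 -0.071]
t 10.95 pos [ 0.5239 -0.1748  0.1057] F [ 1.   0.4 -0.5] open 0.0206
ROW [0.0008, -0.003, 0.0] [-0.0019, 0.0163, 0.0715]
```

View pics/w7.png

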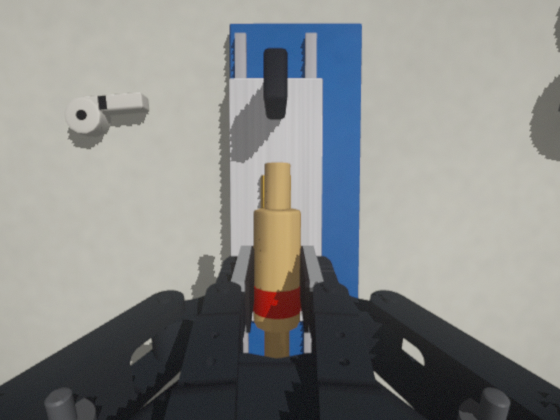

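View pics/s7z.png

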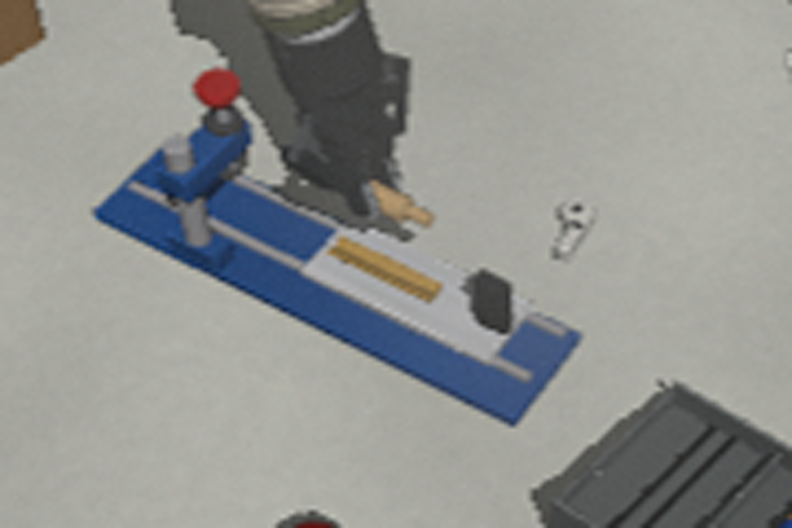

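The bail looks level and in line with the carriage: plate centre at column 276, bail at 277. Lowering it.

```bash
python3 -m crank '[[0,-0.003,0,-0.0015,0.006,0.03,230],[0,-0.003,0,-0.0015,0.011,0.05,230],[0,-0.003,0,-0.0015,0.0145,0.063,230],[0,-0.003,0,-0.0015,0.016,0.07,230],[0,-0.003,0,-0.0015,0.016,0.07,230],[0,-0.003,0,-0.0015,0.016,0.07,230]]';python3 - <<'E'
from h import *
go(Wd(0.0003,.046,.0367)+.0065*RP[:,2],RP)
c=cam('wrist','w8.png');c=cam('scene','s8.png')
cv2.imwrite('pics/s8z.png',cv2.resize(c['image'][160:240,170:290],None,fx=6.6,fy=6.6,interpolation=cv2.INTER_CUBIC))
E
```

```text
t: 11.55
eef_pos: [0.5222, -0.176, 0.0332]
ee_rot: [[0.983, 0.176, -0.04], [0.181, -0.96, 0.212], [-0.001, -0.216, -0.976]]
contact_force: [0.0, 0.0, -0.6]
opening: 0.0208
t 11.55 pos [ 0.5222 -0.176   0.0332] F [ 0.   0.  -0.6] open 0.0208
ROW [0.0005, 0.0007, -0.0015] [0.0003, 0.0002, 0.0028]
```

View pics/w8.png

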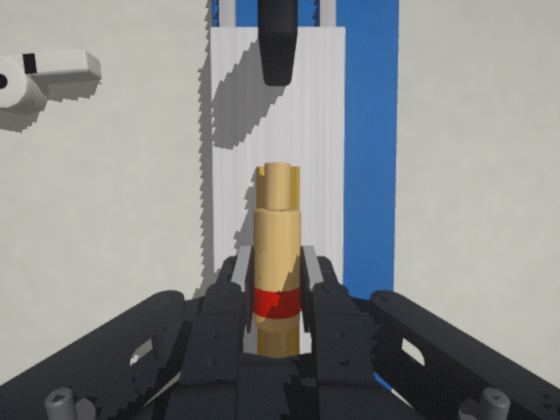

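View pics/s8z.png

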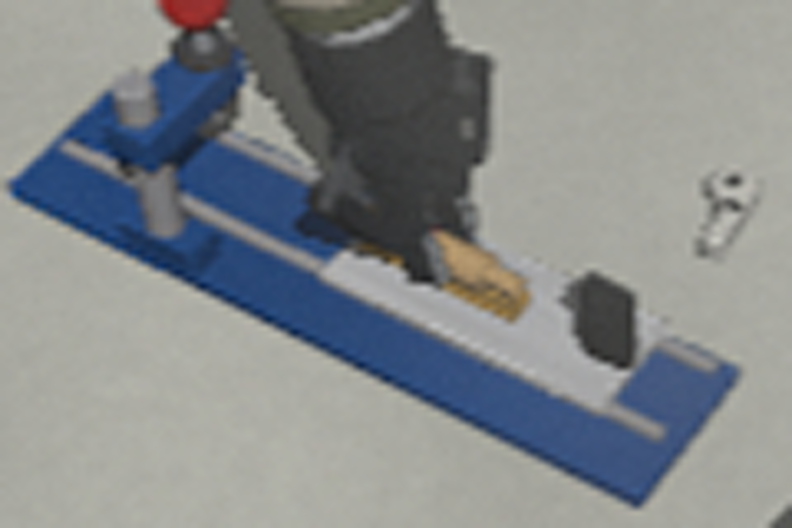

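The vee edges (columns 257 to 300) sit symmetrically about the spigot (264 to 291). Lowering in small steps until it touches.

```bash
python3 -m crank '[[0,0,0,0,0.0002,0.001,230],[0,0,0,0,0.0004,0.002,230],[0,0,0,0,0.0004,0.002,230]]'; python3 -m crank '[[0,0,0,0,0.0002,0.001,230],[0,0,0,0,0.0002,0.001,230]]'
```

```text
t: 11.95
eef_pos: [0.5216, -0.1761, 0.0303]
ee_rot: [[0.984, 0.176, -0.041], [0.181, -0.96, 0.212], [-0.002, -0.216, -0.976]]
contact_force: [0.2, -0.7, -0.7]
opening: 0.0207
t: 12.15
eef_pos: [0.5222, -0.1759, 0.0297]
ee_rot: [[0.984, 0.176, -0.04], [0.181, -0.96, 0.212], [-0.001, -0.216, -0.976]]
contact_force: [-0.5, -0.8, 4.1]
opening: 0.0208
```

It touched at the expected height. Releasing.

```bash
python3 -m crank '[[0,0,0,0,0,0,180],[0,0,0,0,0,0,160],[0,0,0,0,0,0,140],[0,0,0,0,0,0,130],[0,0,0,0,0,0,130]]' && python3 -m crank '[[0,0,0,0,-0.003,-0.015,120],[0,0,0,0,-0.008,-0.04,120],[0,0,0,0,-0.016,-0.08,120],[0,0,0,0,-0.024,-0.12,120],[0,0,0,0,-0.026,-0.14,120],[0,0,0,0,-0.026,-0.14,120]]'
python3 - <<'E'
from h import *
c=cam('wrist','w9.png');bail(c,(200,100,340,390))
E
```

```text
t: 12.65
eef_pos: [0.5214, -0.176, 0.0292]
ee_rot: [[0.984, 0.176, -0.041], [0.181, -0.96, 0.213], [-0.002, -0.217, -0.976]]
contact_force: [0.1, 0.2, 0.5]
opening: 0.0417
t: 13.25
eef_pos: [0.5242, -0.1811, 0.1754]
ee_rot: [[0.984, 0.177, -0.036], [0.18, -0.961, 0.21], [0.002, -0.213, -0.977]]
contact_force: [0.2, 0.7, 0.1]
opening: 0.0449
n 2481 275 centroid [ 0.52372484 -0.1798985   0.04183831] dir [ 0.1852088  -0.98265457 -0.00936471] yaw 100.67377944508226 extent -0.050809660236724404 0.05742706817075106
band median [ 0.52592332 -0.18964688  0.04690449] mean [ 0.52595953 -0.18968514  0.04638909]
```

View pics/w9.png

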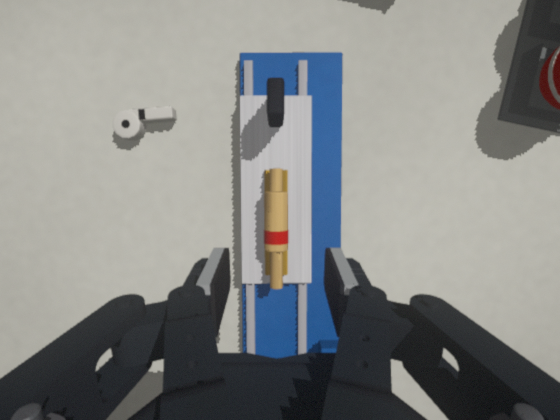

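The bail lies in the vee: band at px (276,237), barrel centred between the brass leaves. Next I need the handle and the band-to-punch distance.

Run:
```python
from h import *
c=dict(np.load('wrist.npz'));W=world(c);im=c['image'];hsv=cv2.cvtColor(im,cv2.COLOR_BGR2HSV)
blue=(hsv[...,0]>100)&(hsv[...,0]<125)&(hsv[...,1]>120)&(abs(W[...,2]-.012)<.006)
for u in (265,285,320,330):
    v=np.nonzero(blue[:100,u])[0].min(); print('end',u,v,S(W[v,u]),S(W[v+1,u]))
for v in (70,150,200):
    u=np.nonzero(blue[v,230:350])[0]+230; print('side',S(W[v,u.max()]))
d=(hsv[...,2]<75)&(abs(W[...,2]-.075)<.005);d[140:]=0
s=S(W[d]);print('handle',len(s),s.mean(0),s.min(0),s.max(0))
go(Wd(0.0005,.15,.12),Rt(SY))
```

```text
end 265 53 [-0.00939863  0.20590844  0.01274878] [-0.00941763  0.20516273  0.01227404]
end 285 53 [0.00981752 0.20589626 0.01276921] [0.00980413 0.20475515 0.01328969]
end 320 53 [0.04370909 0.20665455 0.01085682] [0.04348527 0.20502503 0.01259226]
end 330 53 [0.05338151 0.20665638 0.01084721] [0.05319661 0.20524462 0.01203426]
side [0.06399882 0.19024061 0.01192927]
side [0.06396299 0.11360926 0.01176952]
side [0.06440849 0.06446172 0.01243201]
handle 629 [0.00041892 0.14790664 0.0746869 ] [-0.00598437  0.13407343  0.0700716 ] [0.00667285 0.16258872 0.07714146]
t 13.3 pos [ 0.5233 -0.1811  0.1735] F [ 0.4  0.2 -0.9] open 0.0451
ROW [-0.2161, -0.0004, -0.0019] [0.0001, -0.0942, 0.0755]
```

Run:
```python
from h import *
go(Wd(0.0,-.18,.27),Rt(SY))
```

```text
t 13.3 pos [ 0.5233 -0.1811  0.1735] F [ 0.4  0.2 -0.9] open 0.0451
ROW [-0.2161, -0.0004, -0.0019] [0.0003, 0.1959, -0.1418]
```

```bash
python3 -m crank '[[0,0,0,0,0.01,-0.045,120],[0,0,0,0,0.02,-0.09,120],[-0.1,0,0,0,0.06,-0.12,120],[-0.216,0,0,0,0.1,-0.14,120],[-0.216,0,0,0,0.15,-0.142,120],[-0.216,0,0,0,0.196,-0.142,120],[-0.216,0,0,0,0.196,-0.142,120],[-0.216,0,0,0,0.196,-0.142,120]]';python3 - <<'E'
from h import *
c=cam('wrist','w10.png');print(np.round(env.observe()['q'],3))
E
```

```text
t: 14.1
eef_pos: [0.5622, -0.3997, 0.2657]
ee_rot: [[0.984, 0.179, -0.005], [0.179, -0.984, 0.004], [-0.004, -0.005, -1.0]]
contact_force: [0.5, 1.6, -0.2]
opening: 0.0453
[ 1.061  0.667 -0.891  1.611  0.555  1.141  0.216]
```

View pics/w10.png

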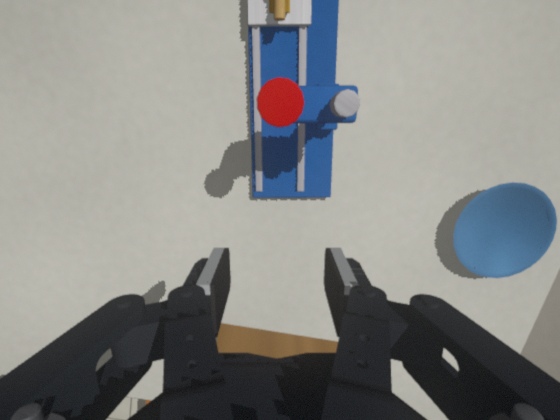

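```bash
python3 -m crank '[[0,0,0,0,-0.04,0,120],[0,0,0,0,-0.08,0,120],[0,0,0,0,-0.08,0,120],[0,0,0,0,-0.08,0,120]]';python3 - <<'E'
from h import *
c=cam('wrist','w11.png')
W=world(c);hsv=cv2.cvtColor(c['image'],cv2.COLOR_BGR2HSV)
red=((hsv[...,0]<7)|(hsv[...,0]>172))&(hsv[...,1]>150)&(hsv[...,2]>70)
n,l,st,ce=cv2.connectedComponentsWithStats(red.astype(np.uint8))
for i in range(1,n):
    if st[i,4]>20:
        p=S(W[l==i]);print('red',ce[i],st[i],np.round(np.median(p,0),4),np.round(p.mean(0),4),p.min(0),p.max(0))
        k=p[:,2]>p[:,2].max()-.006; print('  top part',p[k].mean(0),(p[k].min(0)+p[k].max(0))/2)
blue=(hsv[...,0]>100)&(hsv[...,0]<125)&(hsv[...,1]>120)&(abs(W[...,2]-.012)<.006);blue[:,370:]=0
for u in (270,285,320):
    v=np.nonzero(blue[:,u])[0].max(); print('end -y',u,v,S(W[v,u]))
E
```

```text
t: 14.55
eef_pos: [0.5487, -0.3183, 0.2687]
ee_rot: [[0.983, 0.185, -0.002], [0.185, -0.983, 0.001], [-0.002, -0.001, -1.0]]
contact_force: [-0.2, -0.9, -0.0]
opening: 0.0452
red [278.01351351  53.5045045 ] [269  48  19  13 222] [0.0009 0.0326 0.0468] [0.0009 0.0322 0.0479] [-0.0086198  -0.02854102  0.0409313 ] [0.01041988 0.03793279 0.41160051]
  top part [ 0.00075084 -0.02854102  0.41160051] [ 0.00075084 -0.02854102  0.41160051]
red [277.67649173 205.96405464] [ 257  185   42   43 1391] [ 0.0013 -0.1008  0.1582] [ 0.0011 -0.1014  0.1571] [-0.01930429 -0.17141332  0.0103773 ] [ 0.02497602 -0.02854102  0.41160051]
  top part [ 0.00075084 -0.02854102  0.41160051] [ 0.00075084 -0.02854102  0.41160051]
end -y 270 254 [-0.00883977 -0.21014497  0.01210681]
end -y 285 253 [ 0.01141107 -0.20819582  0.0129655 ]
end -y 320 254 [ 0.05881311 -0.20996599  0.0118089 ]
```

View pics/w11.png

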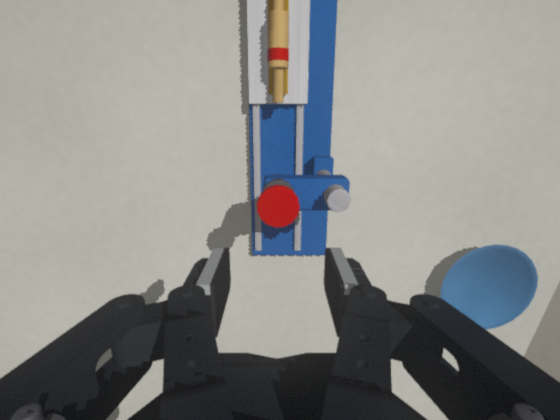

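Both targets are in this one picture: band at px (278,54), knob at (278,206). They are 133.5 mm apart along the rail and agree in x. Now to the handle.

Run:
```python
from h import *
go(Wd(0.0005,.148,.12),Rt(SY))
```

```text
t 14.6 pos [ 0.5487 -0.3198  0.2683] F [ 0.1 -0.6 -0.8] open 0.0453
ROW [-0.0014, 0.0021, 0.0002] [0.0009, -0.2471, 0.1487]
```

```bash
python3 -m crank '[[0,0.002,0,0.001,-0.05,0,120],[0,0.002,0,0.001,-0.1,0.005,120],[0,0.002,0,0.001,-0.15,0.015,120],[0,0.002,0,0.001,-0.2,0.03,120],[0,0.002,0,0.001,-0.235,0.06,120],[0,0.002,0,0.001,-0.247,0.1,120],[0,0.002,0,0.001,-0.247,0.149,120],[0,0.002,0,0.001,-0.247,0.149,120]]';python3 -m crank '[[0,0,0,0,0,0,120],[0,0,0,0,0,0,120]]';python3 - <<'E'
from h import *
c=cam('wrist','w12.png');go(Wd(0.0005,.148,.056),Rt(SY))
E
```

```text
t: 15.4
eef_pos: [0.502, -0.0771, 0.1153]
ee_rot: [[0.983, 0.182, -0.008], [0.182, -0.983, 0.003], [-0.008, -0.004, -1.0]]
contact_force: [-0.5, -0.3, -0.0]
opening: 0.0451
t: 15.6
eef_pos: [0.5059, -0.0775, 0.1212]
ee_rot: [[0.984, 0.18, 0.002], [0.18, -0.984, 0.002], [0.002, -0.002, -1.0]]
contact_force: [-0.1, -0.7, 1.0]
opening: 0.0452
t 15.65 pos [ 0.5059 -0.0776  0.1214] F [ 0.6 -0.5 -0.3] open 0.0451
ROW [-0.0012, -0.0027, -0.0028] [-0.0017, -0.0012, 0.0654]
```

View pics/w12.png

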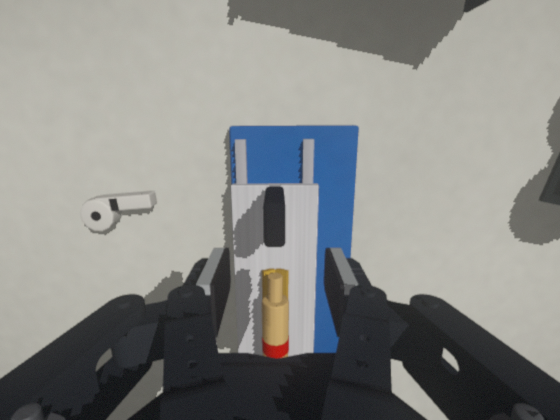

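Run:
```python
from h import *
c=dict(np.load('wrist.npz'));W=world(c);hsv=cv2.cvtColor(c['image'],cv2.COLOR_BGR2HSV)
d=(hsv[...,2]<75)&(abs(W[...,2]-.075)<.005);d[250:]=0;d[:,:255]=0;d[:,300:]=0
s=S(W[d]);print('handle',len(s),s.mean(0),s.min(0),s.max(0))
print('tcp',S(env.observe()['eef_pos']))
```

```text
handle 929 [0.00067468 0.15102172 0.07481155] [-0.00616493  0.13566473  0.07013453] [0.007065   0.16484243 0.07699093]
tcp [0.00197866 0.14667486 0.12140513]
```

```bash
python3 -m crank '[[0,-0.002,-0.002,-0.0013,-0.003,0.02,120],[0,-0.002,-0.002,-0.0013,-0.003,0.045,120],[0,-0.002,-0.002,-0.0013,-0.003,0.065,120],[0,-0.002,-0.002,-0.0013,-0.003,0.065,120],[0,-0.002,-0.002,-0.0013,-0.003,0.065,120]]' 20; python3 -m crank '[[0,0,0,0,0,0,180],[0,0,0,0,0,0,240],[0,0,0,0,0,0,250],[0,0,0,0,0,0,250],[0,0,0,0,0,0,250]]' 20
python3 - <<'E'
from h import *
print('tcp',S(env.observe()['eef_pos']))
go(env.observe()['eef_pos']-.1345*sy,Rt(SY))
E
```

```text
t: 16.15
eef_pos: [0.5035, -0.0746, 0.0558]
ee_rot: [[0.983, 0.182, -0.001], [0.182, -0.983, 0.001], [-0.001, -0.002, -1.0]]
contact_force: [-0.1, 0.2, 0.5]
opening: 0.0453
t: 16.65
eef_pos: [0.5037, -0.0744, 0.0557]
ee_rot: [[0.983, 0.183, -0.0], [0.183, -0.983, 0.001], [0.0, -0.001, -1.0]]
contact_force: [0.2, -0.0, 8.2]
opening: 0.0139
tcp [0.00037577 0.15022046 0.05568088]
t 16.65 pos [ 0.5037 -0.0744  0.0557] F [ 0.2 -0.   8.2] open 0.0139
ROW [-0.0011, -0.0001, 0.0003] [-0.0, 0.1345, -0.0002]
```

The handle is gripped (opening 13.9 mm). Sliding it gently.

```bash
python3 -m crank '[[0,0,0,0,0.003,0,250],[0,0,0,0,0.009,0,250],[0,0,0,0,0.017,0,250],[0,0,0,0,0.026,0,250],[0,0,0,0,0.035,0,250],[0,0,0,0,0.044,0,250],[0,0,0,0,0.053,0,250],[0,0,0,0,0.06,0,250]]'; python3 -m crank '[[0,0,0,0,0.006,0,250],[0,0,0,0,0.014,0,250],[0,0,0,0,0.023,0,250],[0,0,0,0,0.032,0,250],[0,0,0,0,0.041,0,250],[0,0,0,0,0.05,0,250],[0,0,0,0,0.056,0,250],[0,0,0,0,0.06,0,250]]';python3 -m crank '[[0,0,0,0,0,0,250],[0,0,0,0,0,0,250]]'
python3 - <<'E'
from h import *
print('tcp',S(env.observe()['eef_pos']))
c=cam('scene','s13.png')
cv2.imwrite('pics/s13z.png',cv2.resize(c['image'][140:240,165:285],None,fx=6,fy=6,interpolation=cv2.INTER_CUBIC))
c=cam('wrist','w13.png')
E
```

```text
t: 17.45
eef_pos: [0.5147, -0.1333, 0.0557]
ee_rot: [[0.983, 0.183, 0.0], [0.183, -0.983, 0.002], [0.0, -0.002, -1.0]]
contact_force: [-0.8, 1.0, 9.5]
opening: 0.0135
t: 18.25
eef_pos: [0.5258, -0.1924, 0.0557]
ee_rot: [[0.983, 0.183, 0.0], [0.183, -0.983, 0.001], [0.0, -0.001, -1.0]]
contact_force: [-1.5, 0.8, 10.8]
opening: 0.0137
t: 18.45
eef_pos: [0.5259, -0.1929, 0.0557]
ee_rot: [[0.983, 0.182, 0.0], [0.182, -0.983, 0.001], [0.0, -0.0, -1.0]]
contact_force: [0.7, -1.6, 9.3]
opening: 0.0137
tcp [0.00058516 0.02972553 0.05569569]
```

View pics/s13z.png

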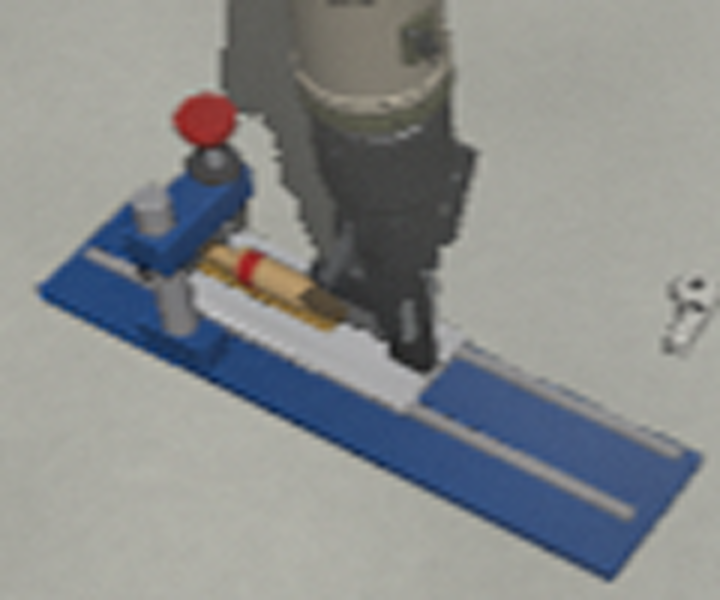

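View pics/w13.png

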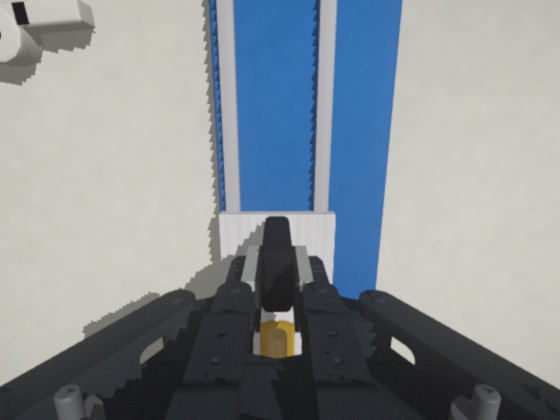

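The scene view shows the band just short of the punch arm. I measure band and knob in this same camera.

Run:
```python
from h import *
c=dict(np.load('scene.npz'));W=world(c);hsv=cv2.cvtColor(c['image'],cv2.COLOR_BGR2HSV)
red=((hsv[...,0]<8)|(hsv[...,0]>172))&(hsv[...,1]>130)&(hsv[...,2]>60)
n,l,st,ce=cv2.connectedComponentsWithStats(red.astype(np.uint8))
K=c['intrinsics'];R=c['R'];t=c['t'];C=-R.T@t
def px(u,v,z):
    d=R.T@np.array([(u-K[0,2])/K[0,0],(v-K[1,2])/K[1,1],1]);return C+d*(z-C[2])/d[2]
for i in range(1,n):
    if st[i,4]>5 and 140<ce[i][1]<240 and 165<ce[i][0]<285:
        p=W[l==i];print(ce[i],st[i],np.round(S(np.median(p,0)),4),'ray@.0445',S(px(*ce[i],.0445)),'ray@.154',S(px(*ce[i],.154)))
        if st[i,4]>50:
            k=p[:,2]>.155; v,u=np.nonzero(l==i); print(' top face',k.sum(),np.round(S(p[k].mean(0)),4),np.round(S(np.median(p[k],0)),4))
```

```text
[198.93939394 159.54545455] [194 156  10   9  66] [ 0.0033 -0.0964  0.157 ] ray@.0445 [-0.08312742 -0.18807379  0.0445    ] ray@.154 [ 0.00049193 -0.09893235  0.154     ]
 top face 54 [ 0.0013 -0.0981  0.1575] [ 0.0011 -0.0988  0.1573]
[205.78571429 184.21428571] [204 182   4   6  14] [ 0.0062 -0.0866  0.044 ] ray@.0445 [ 0.00610276 -0.08516569  0.0445    ] ray@.154 [ 0.08004532 -0.00718438  0.154     ]
```

Scene camera: 12 to 13 mm remaining. The wrist picture predicted 13 mm. Moving 13 mm.

```bash
python3 -m crank '[[0,0,0,0,0.003,0,250],[0,0,0,0,0.008,0,250],[0,0,0,0,0.012,0,250],[0,0,0,0,0.0133,0,250],[0,0,0,0,0.0133,0,250],[0,0,0,0,0.0133,0,250]]'
python3 - <<'E'
from h import *
print('tcp',S(env.observe()['eef_pos']))
c=cam('scene','s14.png')
cv2.imwrite('pics/s14z.png',cv2.resize(c['image'][150:210,175:255],None,fx=9,fy=9,interpolation=cv2.INTER_CUBIC))
E
```

```text
t: 19.15
eef_pos: [0.5282, -0.2056, 0.0557]
ee_rot: [[0.983, 0.183, 0.0], [0.183, -0.983, 0.001], [0.0, -0.001, -1.0]]
contact_force: [0.8, -0.3, 9.0]
opening: 0.0131
tcp [0.00060842 0.01680778 0.0556866 ]
```

View pics/s14z.png

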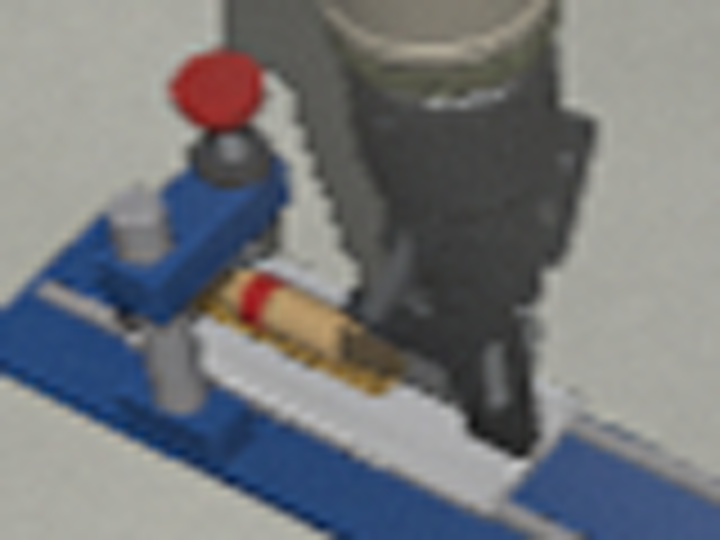

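Run:
```python
from h import *
c=dict(np.load('scene.npz'));W=world(c);hsv=cv2.cvtColor(c['image'],cv2.COLOR_BGR2HSV)
red=((hsv[...,0]<8)|(hsv[...,0]>172))&(hsv[...,1]>130)&(hsv[...,2]>60)
n,l,st,ce=cv2.connectedComponentsWithStats(red.astype(np.uint8))
K=c['intrinsics'];R=c['R'];t=c['t'];C=-R.T@t
def px(u,v,z):
    d=R.T@np.array([(u-K[0,2])/K[0,0],(v-K[1,2])/K[1,1],1]);return C+d*(z-C[2])/d[2]
for i in range(1,n):
    if st[i,4]>3 and 140<ce[i][1]<240 and 165<ce[i][0]<285:
        p=W[l==i];print(ce[i],st[i],np.round(S(np.median(p,0)),4),'ray',S(px(*ce[i],.0445)))
def pr(y,x=0.004,z=.0445):
    q=K@(R@Wd(x,y,z)+t);return q[:2]/q[2]
print([np.round(pr(y),1) for y in (-.06,-.086,-.0985,-.11)])
```

```text
[198.93939394 159.54545455] [194 156  10   9  66] [ 0.0027 -0.0965  0.1566] ray [-0.08312742 -0.18807379  0.0445    ]
[203.07692308 182.76923077] [202 181   4   5  13] [ 0.0059 -0.0992  0.0447] ray [ 0.00548825 -0.09798924  0.0445    ]
[array([211.7, 186.5]), array([206. , 183.8]), array([203.2, 182.5]), array([200.7, 181.3])]
```

The band is now within about 1 mm of the knob's line in the scene camera. I let go of the handle and rise.

```bash
python3 -m crank '[[0,0,0,0,0,0,220],[0,0,0,0,0,0,170],[0,0,0,0,0,0,130],[0,0,0,0,0,0,130],[0,0,0,0,0,-0.02,130],[0,0,0,0,0,-0.06,130],[0,0,0,0,0,-0.11,130],[0,0,0,0,0,-0.15,130]]'
python3 - <<'E'
from h import *
c=cam('scene','s15.png')
W=world(c);hsv=cv2.cvtColor(c['image'],cv2.COLOR_BGR2HSV)
red=((hsv[...,0]<8)|(hsv[...,0]>172))&(hsv[...,1]>130)&(hsv[...,2]>60)
n,l,st,ce=cv2.connectedComponentsWithStats(red.astype(np.uint8))
for i in range(1,n):
    if st[i,4]>3 and 140<ce[i][1]<240 and 165<ce[i][0]<285: print(ce[i],st[i],np.round(S(np.median(W[l==i],0)),4))
go(Wd(0.001,-.0995,.2),Rt(SY))
E
```

```text
t: 20.0
eef_pos: [0.5274, -0.2052, 0.2063]
ee_rot: [[0.983, 0.183, -0.002], [0.183, -0.983, 0.002], [-0.002, -0.003, -1.0]]
contact_force: [0.8, -0.4, -1.0]
opening: 0.0418
[198.828125 159.640625] [194 156  10   9  64] [ 0.004  -0.096   0.1573]
[203.07142857 182.57142857] [202 180   4   6  14] [ 0.0049 -0.0995  0.0454]
t 20.05 pos [ 0.5301 -0.2051  0.2119] F [ 2.2 -0.2  4. ] open 0.0421
ROW [0.0011, -0.0042, 0.0012] [-0.0017, 0.1164, 0.012]
```

```bash
python3 -m crank '[[0,-0.003,0,0,0.03,0,160],[0,-0.003,0,-0.0015,0.07,0,220],[0,-0.003,0,-0.0015,0.1,0,255],[0,-0.003,0,-0.0015,0.1164,0.005,255],[0,-0.003,0,-0.0015,0.1164,0.012,255],[0,-0.003,0,-0.0015,0.1164,0.012,255],[0,-0.003,0,-0.0015,0.1164,0.012,255]]'
python3 - <<'E'
from h import *
c=cam('wrist','w16.png');go(Wd(0.001,-.0995,.16),Rt(SY))
E
```

```text
t: 20.75
eef_pos: [0.5472, -0.318, 0.1917]
ee_rot: [[0.983, 0.185, -0.006], [0.185, -0.983, 0.002], [-0.005, -0.003, -1.0]]
contact_force: [-0.0, 0.7, 0.1]
opening: -0.0001
t 20.8 pos [ 0.5474 -0.3182  0.192 ] F [0.6 0.3 0.3] open -0.0002
ROW [-0.0029, 0.0051, 0.0031] [0.0022, 0.0021, 0.032]
```

View pics/w16.png

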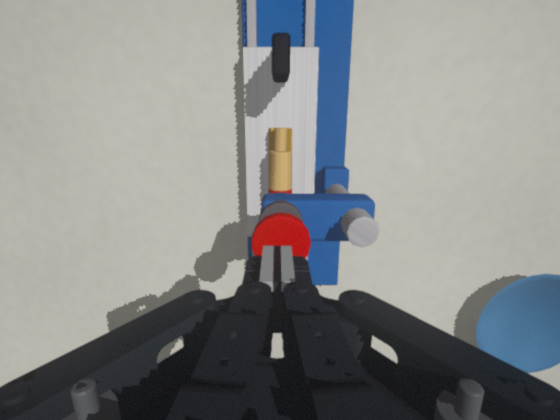

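The closed fingers are over the red knob, and the band's edge shows just in front of the arm at px (280,191). Lowering onto the knob.

```bash
python3 -m crank '[[-0.002,0.004,0.003,0.002,0.002,0.015,255],[-0.002,0.004,0.003,0.002,0.002,0.027,255],[-0.002,0.004,0.003,0.002,0.002,0.031,255],[-0.002,0.004,0.003,0.002,0.002,0.031,255],[-0.002,0.004,0.003,0.002,0.002,0.031,255]]'; python3 -m crank '[[0,0,0,0,0,0.003,255],[0,0,0,0,0,0.007,255],[0,0,0,0,0,0.01,255],[0,0,0,0,0,0.01,255]]';python3 - <<'E'
from h import *
s=env.observe();print(S(s['eef_pos']))
W=world(dict(np.load('wrist.npz')));print(W[228,360],W[215,330])
E
```

```text
t: 21.3
eef_pos: [0.5495, -0.3217, 0.1608]
ee_rot: [[0.984, 0.18, -0.001], [0.18, -0.984, 0.0], [-0.001, -0.0, -1.0]]
contact_force: [0.4, -0.3, 0.3]
opening: -0.0003
t: 21.7
eef_pos: [0.5498, -0.3219, 0.1509]
ee_rot: [[0.984, 0.18, -0.0], [0.18, -0.984, -0.0], [-0.0, 0.0, -1.0]]
contact_force: [0.6, -0.5, 3.9]
opening: 0.0002
[ 0.00059938 -0.10150345  0.15089032]
[ 0.60096072 -0.30981708  0.13681267] [ 0.58438338 -0.3106571   0.11578531]
```

```bash
python3 -m crank '[[0,0,0,0,0,0.003,255],[0,0,0,0,0,0.006,255],[0,0,0,0,0,0.006,255]]'; python3 -m crank '[[0,0,0,0,0,0.0015,255],[0,0,0,0,0,0.0015,255]]';python3 -m crank '[[0,0,0,0,0,0.0015,255],[0,0,0,0,0,0.0015,255]]'
```

```text
t: 22.0
eef_pos: [0.5498, -0.3219, 0.1448]
ee_rot: [[0.984, 0.18, -0.0], [0.18, -0.984, -0.0], [-0.0, -0.0, -1.0]]
contact_force: [1.9, 0.0, 3.5]
opening: 0.0001
t: 22.2
eef_pos: [0.5498, -0.3219, 0.1435]
ee_rot: [[0.984, 0.18, -0.0], [0.18, -0.984, -0.0], [-0.0, 0.0, -1.0]]
contact_force: [2.7, -0.6, 4.1]
opening: -0.0002
t: 22.4
eef_pos: [0.5498, -0.3219, 0.1425]
ee_rot: [[0.984, 0.18, -0.0], [0.18, -0.984, -0.001], [-0.0, 0.0, -1.0]]
contact_force: [1.0, 0.5, 9.4]
opening: 0.0001
```

Contact at 143 mm, as expected. I press on to about 14 N and hold.

```bash
python3 -m crank '[[0,0,0,0,0,0.0008,255],[0,0,0,0,0,0.0008,255],[0,0,0,0,0,0.0008,255]]'
```

```text
t: 22.7
eef_pos: [0.5498, -0.3219, 0.1422]
ee_rot: [[0.984, 0.18, -0.0], [0.18, -0.984, -0.001], [-0.0, 0.001, -1.0]]
contact_force: [-0.9, 0.7, 13.0]
opening: -0.0001
```

```bash
python3 -m crank '[[0,0,0,0,0,0.001,255],[0,0,0,0,0,0.001,255],[0,0,0,0,0,0.001,255],[0,0,0,0,0,0.001,255]]'; python3 -m crank '[[0,0,0,0,0,-0.005,255],[0,0,0,0,0,-0.012,255],[0,0,0,0,0,-0.02,255],[0,0,0,0,0,-0.04,255],[0,0,0,0,0,-0.08,255],[0,0,0,0,0,-0.12,255],[0,0,0,0,0,-0.12,255]]'
python3 - <<'E'
from h import *
c=cam('scene','s17.png')
W=world(c);hsv=cv2.cvtColor(c['image'],cv2.COLOR_BGR2HSV)
red=((hsv[...,0]<8)|(hsv[...,0]>172))&(hsv[...,1]>130)&(hsv[...,2]>60)
n,l,st,ce=cv2.connectedComponentsWithStats(red.astype(np.uint8))
for i in range(1,n):
    if st[i,4]>3 and 140<ce[i][1]<240 and 165<ce[i][0]<285: print(ce[i],st[i],np.round(S(np.median(W[l==i],0)),4))
cv2.imwrite('pics/s17z.png',cv2.resize(c['image'][150:210,175:255],None,fx=9,fy=9,interpolation=cv2.INTER_CUBIC))
E
```

```text
t: 23.1
eef_pos: [0.5499, -0.3219, 0.1419]
ee_rot: [[0.984, 0.18, 0.0], [0.18, -0.984, -0.002], [-0.0, 0.002, -1.0]]
contact_force: [-2.2, 1.1, 18.9]
opening: -0.0
t: 23.8
eef_pos: [0.5509, -0.3218, 0.265]
ee_rot: [[0.984, 0.18, 0.004], [0.18, -0.984, -0.003], [0.003, 0.003, -1.0]]
contact_force: [-0.1, 0.0, -0.5]
opening: 0.0002
[198.828125 159.640625] [194 156  10   9  64] [ 0.0032 -0.0963  0.1565]
[203.07142857 182.57142857] [202 180   4   6  14] [ 0.0044 -0.0989  0.0465]
```

View pics/s17z.png

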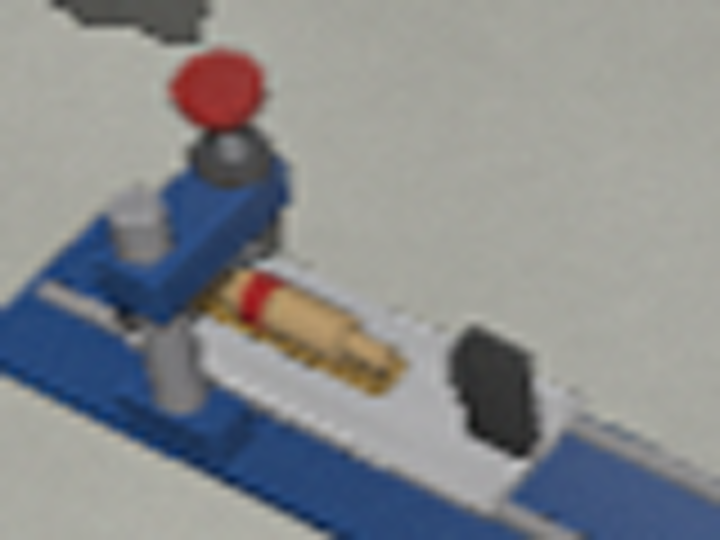

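The knob is back up at its old pixel (199,160), and the bail is unmoved, with its band at (203,183). One check of the bystanders, then I hand in.

Run:
```python
from h import *
a=cv2.imread('pics/scene0.png');b=cv2.imread('pics/s17.png');cv2.imwrite('pics/cmp.png',cv2.resize(np.hstack([a[130:345,90:440],b[130:345,90:440]]),None,fx=1.14,fy=1.14))
```

```text
(no output)
```

View pics/cmp.png

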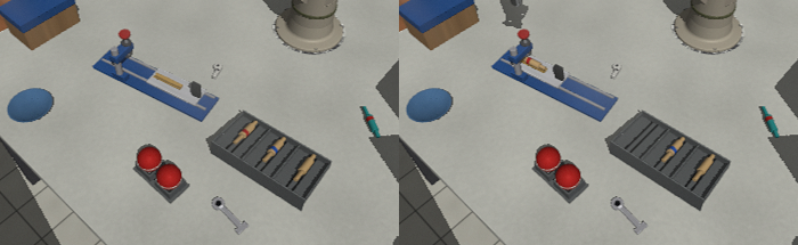

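The before and after pictures match apart from the red bail and the carriage. The other bails, balls, whistle and key are in place.

```bash
python3 -m crank '[[0,0,0,0,0,0,255],[0,0,0,0,0,0,255]]'
python3 - <<'E'
from h import *
print(env.close_job())
E
```

```text
t: 24.05
eef_pos: [0.5483, -0.3219, 0.2586]
ee_rot: [[0.984, 0.18, -0.004], [0.18, -0.984, 0.001], [-0.004, -0.002, -1.0]]
contact_force: [0.1, 0.3, -0.3]
opening: 0.0002
the job is handed in; nothing more can be done
None
```

I did all the steps and handed the job in at about 24 s. It gives no verdict, so I don't know the result. The red-banded bail went from the bin into the brass vee. I slid the carriage about 133 mm by its handle, then pressed the knob to about 19 N at the wrist and let it spring back up.

**Last checks:**
- **Band under the punch:** the scene camera put the band within about 1 mm of the knob's line along the rail. The tip itself is hidden by the arm, so I used the knob as its position. The mark on the bail was never seen directly either; tip contact shows only as the force rise at the expected knob height (about 143 mm).
- **Bail and punch:** the bail lies in the vee unmoved by the punching, and the knob is back at its starting height.
- **Bystanders:** before and after pictures show the other bails, balls, whistle and key in place. The gripper was clear of everything at hand-in.

**Disagreements and a risk:**
- **Punch position:** the camera estimates differed by up to about 3 mm along the rail. I set the carriage by the views that showed both band and knob.
- **Joint limit:** on my first approach, with the gripper tilted, joint 6 read 0.107 rad against its 0.11 limit. I backed off and gripped the bail with the gripper vertical, but I don't know whether that reading counts as passing the range.

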